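# Rack the spare projector lamps and cover the bulb jar

## Robot

A 6-joint arm with a two-finger parallel gripper is mounted at the origin on the work surface. World frame = base frame: x ahead of the robot, y to its left, z up, the work surface at z = 0. Lengths are in m, angles in degrees, forces in N, time in s.
With the tool pointing down it reaches from about 0.275 to 0.75 m from the base axis. Payload 10.2 kg.
Tool frame: the origin (TCP) lies between the finger pads; the fingertips stand 25 mm ahead of it and the grasp point (between the pads) lies 6 mm ahead of it; z points along the fingers, y is the direction in which the jaws open and shut (so a half turn about z gives the same grasp; the last joint's range is limited). The gripper opens to 88 mm and grips with 3 to 60 N. Pads are 18 mm wide; open, the fingers measure 123 mm over their backs; the gripper's body (75 mm by 187 mm) begins 45 mm behind the grasp point.
Start: joints at [-80.352, 17.928, 85.812, -0, 76.261, -12.8], TCP at [0.2, -0.485, 0.264] pointing down, gripper open.
Joint ranges: [-168.41, 168.41], [-55.51, 124.54], [10.69, 146.95], [-70.63, 250.63], [1, 178], [-165.06, 165.06]. Speed limits (degrees/s): [136.94, 136.94, 172.46, 180, 180, 180].

## Interface

Orientations are given as [roll, pitch, yaw] about the fixed x, y, z axes, in that order (R = Rz(yaw) Ry(pitch) Rx(roll)).
In Python, from workcell import monitor, capture, job_done gives the robot as it stands.
- The arm moves only by the tool drive_tool, never from a script. Its argument "motion" is a list of rows, each a list of 4 numbers: the shift along the tool's x, y, z in units of 50 cm (1.0 is 50 cm), then the turn about the tool's z in units of pi/2 rad (1.0 is pi/2 rad). A call has 1 to 20 rows; each row shifts and turns the pose as measured when the row begins, along the tool's axes as they then stand; what a row does not reach is not made up. A row lasts 1/12 s, in which the tool goes at most 41.7 mm and 7.16 degrees, less where a joint would pass 70% of its speed; a pose out of reach is approached as far as the arm can. A call with a number of a shift or a turn outside -1 to 1 is refused whole. A call with a gripper value outside its range is refused whole. "jaw" is the closure, from -1 (fully open) to 1 (shut), set as the call begins (left out, the last holds). The fingers move at their own pace and stop on an object; the grip force is fixed at half the most. Time passes only in rows, so rows that do not move let the fingers close. It gives the time, the measured TCP pose, the force and the opening at its end, in the units of the state.
- monitor.sense(): the state, without advancing time (a new reading comes with each control period).
- capture(name): name is "side" or "top" or "wrist"; returns a dict with "frame" (420x560x3 uint8, red, green, blue), "K" (3x3 intrinsics, pixels), "extrinsics" (4x4, takes a point from camera to world coordinates); the wrist camera has in their place "tool_from_camera" (4x4, takes a point from camera to tool coordinates, whose origin is the TCP and whose axes are the flange's). Camera axes: x right, y up, looking along -z (the intrinsics and any distortion apply to the point x, -y, -z); pixel columns grow to the right and rows downward; lengths in m; the calibration is good to about 2 mm. A picture is of the moment at which its call begins: read the wrist's pose just before it. There is no depth.
- job_done(): hands the job in, once; it reports no verdict.
The state is a dict: "t": time; "qpos": joint angles; "dq": joint speeds; "joint_torque": joint torques, N m; "eef_pos": TCP position; "eef_rot": TCP orientation; "wrist_force": force on the tool from outside, world axes, zero at the start; "moment": the same for the moment, N m; "opening": finger opening in m.
Only numpy, scipy, OpenCV 4.12 (cv2) and the standard library are available. Lean on these libraries where they do the work, as an engineer would, in place of code of your own. Each camera call takes 0.05 s, during which the arm holds its last target.

## Task

Put the spare lamp kit away. The jar's cover with the red knob has been left on the sloping rack: set it on the open amber jar so it sits seated and level. Gently lay the two lamp modules from the bench on the slope beside the one already there, each flat on the deck, pointing straight up the slope with its white ceramic foot end against the cleat; keep off the upright bulbs, and leave the lamp already racked and everything else where it is (the jar stays standing about where it is).

Things in the scene. Friction and masses are not known exactly. Their poses are not given: they have to be found in the camera images.
- deck: Sloping wooden deck, 270 mm wide, 150 mm long, rising 20 degrees away from the robot. Origin: on its surface, mid-width, at the inner face of the cleat, 40 mm above the bench. x up the slope, y across to the left, z square out. Cleat: 14 mm high strip at x = -12 to 0 along the low edge. Holds three lamps at about y = -88, 0, +88 mm; at the start one outer place has lamp C, the other the cover
- bulbs: Three fragile amber bulbs upright in brass cups, fixed on a level ledge at the deck's upper end, not to be touched; 38 mm across, tops 162 mm above the bench, at y = -85, 0, 85 mm and x = 88 mm in this frame. Origin: on the bench under the rack's centre, 85 mm (level) beyond the cleat's inner face; x level, away from the cleat, y left, z up
- cover_knob (a point): Middle of the cover's red knob, an upright cylinder 24 mm across, 30 mm high. z: the cover's axis, out through the knob. Below the knob a dark steel disc 92 mm across, 6 mm thick (top 15 mm, underside 21 mm below this point), and under it a chamfered boss 69 mm across, 7 mm deep. It starts resting on its boss on the sloping deck, so it leans 20 degrees; 0.14 kg
- cover_seat (a point): On the cover's axis, level with the disc's underside that rests on the jar's rim (21 mm below cover_knob)
- jar_rim (a point): Centre of the jar's mouth, level with the rim. Open amber glass jar, standing loose on the bench, 84 mm across, 90 mm high, wall 4 mm (mouth 76 mm), with a bulb inside reaching 68 mm; 0.6 kg. z up. The cover's disc rests on this rim with the boss inside the mouth
- lamp_a_mid (a point): Centre (half-way up, 14 mm over the underside) of the block of lamp module A (aluminium block 120 x 46 x 28 mm, flat sides to grip; on top a lengthwise amber bulb, a white ceramic block at the foot end and a dark bar at the other, to 41 mm above the underside; about 0.26 kg). x runs along it away from the white foot end, y across it, z up out of its top
- lamp_a_foot (a point): Lamp A: middle of the foot end's bottom edge (60 mm from the centre, at the underside). Axes as lamp_a_mid
- lamp_b_mid (a point): Centre of the block of lamp module B, same as A in all
- lamp_b_foot (a point): Lamp B: middle of the foot end's bottom edge
- lamp_c_mid (a point): Centre of the block of lamp module C, same shape, already racked against the cleat; leave it alone
- lamp_c_foot (a point): Lamp C: middle of the foot end's bottom edge
- post_mid (a point): Middle of the squat brass terminal post, 60 mm across, 66 mm high, loose on the bench; leave alone
- puller_mid (a point): Middle of the steel lamp puller, 160 mm long (its x), 35 mm wide, 12 mm high, lying in front of the rack; leave alone
- bracket: Grey enamel lamp bracket, foot 90 x 110 mm, 126 mm high, beyond the rack on the left; origin under its foot; leave alone
- cleaner: Blue bottle, 60 mm across, 150 mm high, beyond the rack on the right; origin under its foot; leave alone
- reel_tin: Flat round tin, 170 mm across, 32 mm high, on the left side; origin under its centre; leave alone
- fuse_tray: Grey divided tray 160 x 110 x 45 mm on the right side; origin under its centre; leave alone
- lamp_a: Lamp A as a whole; origin at the centre of its underside, axes as lamp_a_mid
- lamp_b: Lamp B as a whole; origin at the centre of its underside, axes as lamp_b_mid
- jar: The jar as a whole; origin at the centre of its underside
Not all that is in view belongs to the job. What is meant by the part that bears cover_knob is not green or pink, and is the larger of those in its own colour.

How it is judged:
By the outcome, as a careful person would: the job done as asked, in the order asked, and still so for the second after the job is handed in, with the robot touching nothing.
It also fails if it takes over 72 s, if anything falls off the work surface, if the arm or the gripper's body presses on something with over 40 N, if the wrist force passes 120 N, or if a joint passes its speed limit or range.

## Working session

There is one attempt and no reset: what is moved stays moved. The work goes in short steps, Python scripts to look and compute and a tool call to move; the robot and the scene stay as the last step left them, time stands still between calls to the robot, and variables do not carry over. Pictures are saved under pics/ and viewed, and the job is handed in when it is done.

Besides the shell and the picture viewer there is one more tool, called as name([rows], argument=value, ...), one row to a line, values as JSON. drive_tool: Moves the arm, as the interface text tells. Its arguments: {"type":"object","properties":{"motion":{"type":"array","items":{"type":"array","items":{"type":"number"}}},"jaw":{"type":"number"}},"required":["motion"]}

```bash
ls; mkdir -p pics
python3 - <<'E'
from workcell import monitor,capture
import cv2,numpy as np
print(monitor.sense())
for n in("side","top","wrist"):
    d=capture(n);cv2.imwrite(f"pics/{n}0.png",d["frame"][:,:,::-1]);print(n,{k:np.round(v,4).tolist() for k,v in d.items() if k!="frame"})
E
```

```text
pics
{'t': 0.0, 'qpos': array([-8.03523517e+01,  1.79597079e+01,  8.58540256e+01,  1.14564644e-03,
        7.62613457e+01, -1.28010156e+01]), 'dq': array([ 0.03752024,  0.10495828, -0.06851442,  0.0397135 ,  0.0098025 ,
        0.08977973]), 'joint_torque': array([-1.99887218e-04, -4.02210510e+01, -2.52267694e+01,  6.94212480e-02,
        3.52614862e-02, -9.64961760e-05]), 'eef_pos': array([ 0.20042012, -0.48500446,  0.26315859]), 'eef_rot': array([-1.79927033e+02, -1.77198235e-02,  2.24483798e+01]), 'wrist_force': array([ 0.55779579, -0.31830699, -0.04150154]), 'moment': array([ 0.03658678, -0.00373209, -0.06826759]), 'opening': 0.08817853675780672}
side {'K': [[423.7198, 0.0, 280.8226], [0.0, 423.7198, 213.7444], [0.0, 0.0, 1.0]], 'extrinsics': [[0.9866, 0.0733, -0.1456, 0.2973], [-0.1628, 0.4834, -0.8601, -1.1323], [0.0074, 0.8723, 0.4888, 0.7284], [0.0, 0.0, 0.0, 1.0]]}
top {'K': [[484.489, 0.0, 274.9407], [0.0, 484.489, 214.4327], [0.0, 0.0, 1.0]], 'extrinsics': [[0.0012, 0.9943, -0.107, 0.3375], [-1.0, 0.0017, 0.0053, 0.0176], [0.0055, 0.107, 0.9942, 1.5495], [0.0, 0.0, 0.0, 1.0]]}
wrist {'K': [[313.1563, 0.0, 281.2947], [0.0, 313.1563, 213.5925], [0.0, 0.0, 1.0]], 'tool_from_camera': [[0.0002, 0.9597, 0.2811, 0.071], [1.0, -0.0001, -0.0004, 0.0003], [-0.0004, 0.2811, -0.9597, -0.1201], [0.0, 0.0, 0.0, 1.0]]}
```

View pics/side0.png

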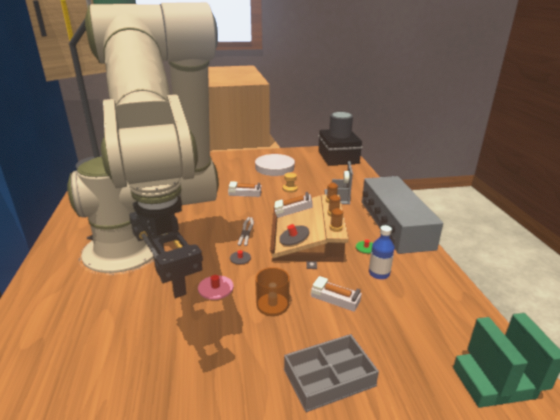

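View pics/top0.png

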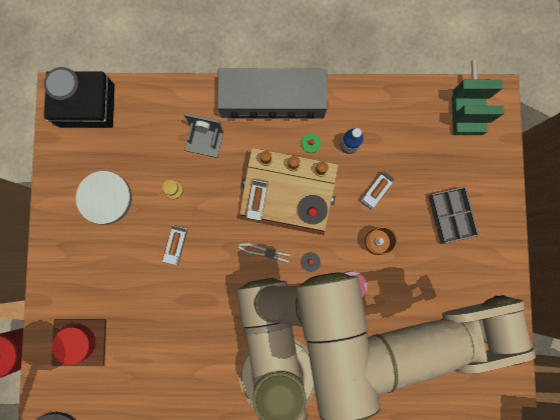

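View pics/wrist0.png

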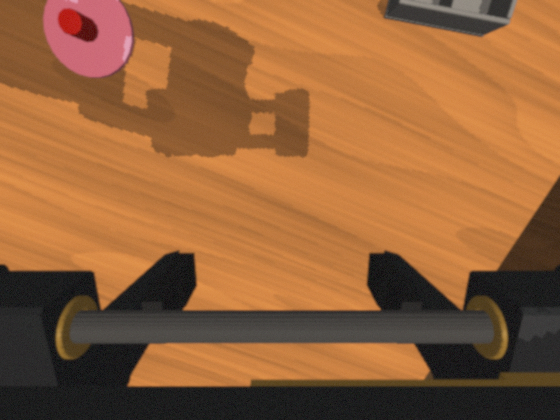

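The red-knobbed covers I can see in the top view are:
- a dark one on the rack at (312,210)
- a smaller dark one on the bench at (311,261)
- a green one at (311,142)
- a pink one at (352,285)

The dark cover on the rack fits: it isn't green or pink, and it's the larger of the two dark ones. I'll confirm that in an enlarged crop.

```bash
cat > h.py <<'E'
import numpy as np,cv2,time
from scipy.spatial.transform import Rotation as R
from workcell import monitor,capture
def pose():
    s=monitor.sense(); T=np.eye(4);T[:3,:3]=R.from_euler('xyz',s['eef_rot'],degrees=True).as_matrix();T[:3,3]=s['eef_pos'];return T
def cap(n,name=None):
    T=pose() if n=='wrist' else None
    d=capture(n); d['X']=T@d['tool_from_camera'] if n=='wrist' else d['extrinsics']
    if name: cv2.imwrite(f'pics/{name}.png',d['frame'][:,:,::-1]); np.savez(f'pics/{name}.npz',K=d['K'],X=d['X'])
    return d
def load(name):
    d=dict(np.load(f'pics/{name}.npz'));d['frame']=cv2.imread(f'pics/{name}.png')[:,:,::-1];return d
def proj(d,P):
    P=np.atleast_2d(P);Xi=np.linalg.inv(d['X']);c=P@Xi[:3,:3].T+Xi[:3,3]
    c=c*[1,-1,-1];p=c@d['K'].T;return p[:,:2]/p[:,2:]
def ray(d,uv):
    v=np.linalg.inv(d['K'])@[uv[0],uv[1],1];v=v*[1,-1,-1];v=d['X'][:3,:3]@v;return d['X'][:3,3],v
def onz(d,uv,z):
    o,v=ray(d,uv);return o+v*(z-o[2])/v[2]
def crop(src,name,x0,y0,w,h,s):
    im=cv2.imread(f'pics/{src}.png')[y0:y0+h,x0:x0+w];im=cv2.resize(im,None,fx=s,fy=s,interpolation=cv2.INTER_CUBIC)
    for i in range(0,w,10): cv2.putText(im,str(x0+i),(i*s,8),0,.3,(255,255,255),1);cv2.line(im,(i*s,0),(i*s,3),(255,255,255),1)
    for i in range(0,h,10): cv2.putText(im,str(y0+i),(0,i*s+4),0,.3,(255,255,255),1)
    cv2.imwrite(f'pics/{name}.png',im)
E
python3 - <<'E'
from h import *
for n in('side','top'): cap(n,n+'1')
crop('top1','c1',225,140,120,100,6)
crop('top1','c2',300,160,110,110,5)
crop('top1','c3',150,210,60,70,8)
crop('side1','c4',210,170,160,140,5)
E
```

```text
(no output)
```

View pics/c1.png

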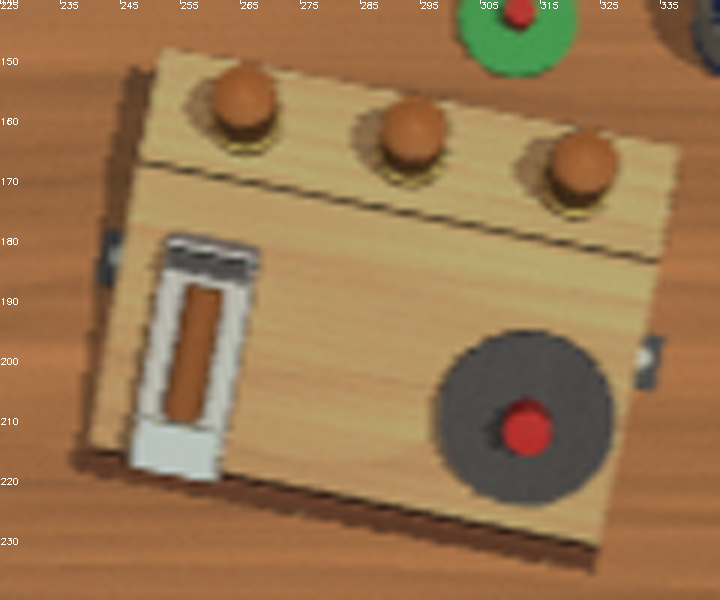

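View pics/c2.png

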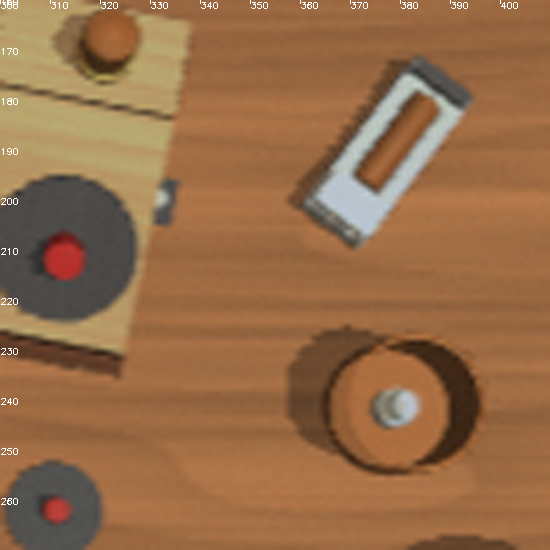

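View pics/c3.png

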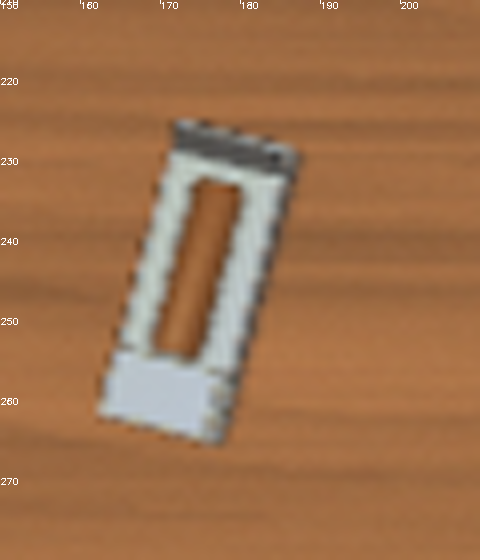

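View pics/c4.png

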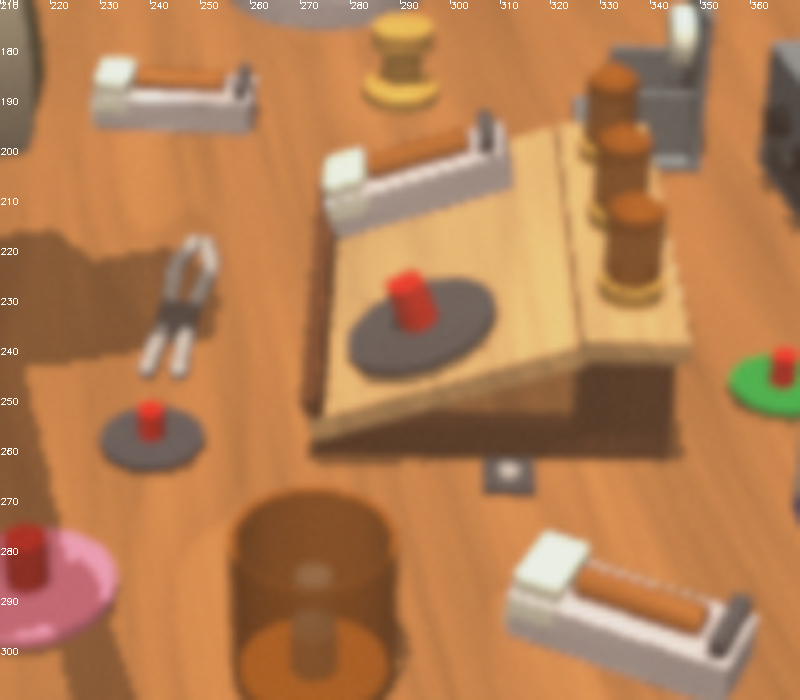

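The crop confirms it. The cover on the rack at (312,210) is dark and clearly larger than the dark one at (311,261), so that's the one I'll use. Next I'll estimate the poses.

```bash
cat > fit.py <<'E'
from h import *
from scipy.optimize import least_squares
top,side=load('top1'),load('side1')
def deckT(p):
    T=np.eye(4);T[:3,:3]=(R.from_euler('z',p[2])*R.from_euler('y',-np.deg2rad(20))).as_matrix();T[:3,3]=[p[0],p[1],.04];return T
def deckpt(p,q): T=deckT(p);return T[:3,:3]@np.array(q)+T[:3,3]
def benchpt(p,q): # rack-centre frame
    return R.from_euler('z',p[2]).apply(np.array(q)+[.085,0,0])+[p[0],p[1],0]
E
python3 - <<'E'
from fit import *
obs=[(top,('d',.15,.135,0),(248.7,167.2)),(top,('d',.15,-.135,0),(335,183.5)),
(top,('b',.088,.085,.150),(265.7,156.2)),(top,('b',.088,0,.150),(294,161.5)),(top,('b',.088,-.085,.150),(322.5,167)),
(side,('b',.088,.085,.162),(332.4,185)),(side,('b',.088,0,.162),(335,197.4)),(side,('b',.088,-.085,.162),(337.4,211))]
def res(p):
    r=[]
    for d,q,uv in obs:
        P=deckpt(p,q[1:]) if q[0]=='d' else benchpt(p,q[1:]); r+=list((proj(d,P)[0]-uv))
    return r
s=least_squares(res,[.5,0,0]);print(s.x,np.rad2deg(s.x[2]));print(np.round(np.reshape(s.fun,(-1,2)),1))
p=s.x;np.save('rack.npy',p)
# cover: unknown deck coords x,y ; knob top centre & knob
T=deckT(p)
def cover(q): return [deckpt(p,[q[0],q[1],.028+.015]),deckpt(p,[q[0],q[1],.013])]
# top: knob top centre, disc top centre ; side knob top
obs2=[(top,0,(312.9,211.6)),(top,1,(312.6,209.5)),(side,0,(291.2,225)),(side,1,(294.2,235.8))]
s=least_squares(lambda q:np.concatenate([proj(d,cover(q)[i])[0]-uv for d,i,uv in obs2]),[.06,-.08]);print(s.x,np.round(s.fun.reshape(-1,2),1))
print('knob mid',deckpt(p,[*s.x,.028]))
# jar: rim circle z=.09: top centre
print('jar',onz(top,(380.3,240.4),.09),onz(side,(272.8,277.5),.09))
for nm,f,b in(('B',((162.2,261.9),(177,265.2)),((172,225),(187,228.7))),('A',((361,200.5),(372,208.5)),((383,171.5),(394,179.5)))):
    F=np.mean([onz(top,u,.041) for u in f],0);G=np.mean([onz(top,u,.041) for u in b],0);print(nm,(F+G)/2,np.rad2deg(np.arctan2(*(G-F)[1::-1])),np.linalg.norm(G-F))
for nm,uv in(('B',(285-50-59,190)),):pass
E
```

```text
[ 0.47432981 -0.01565383 -0.18885384] -10.820527759495725
[[-0.1  0.5]
 [ 0.5  0.7]
 [ 0.7  0.1]
 [ 0.8  0.2]
 [ 0.7  0.1]
 [ 0.4 -2.1]
 [ 0.2 -2.3]
 [ 0.4 -2.2]]
[ 0.06177085 -0.08225769] [[ 0.1  0.2]
 [ 0.2  0.1]
 [-0.1  0.9]
 [ 0.2 -1.5]]
knob mid [ 0.50649458 -0.10554823  0.08743827]
jar [ 0.41632144 -0.30809053  0.09      ] [ 0.41657226 -0.3187318   0.09      ]
B [0.40336043 0.32126838 0.041     ] -13.839043885067179 0.1173502810074242
A [ 0.57801074 -0.31381118  0.041     ] -37.645577480886054 0.11694406696304734
```

```bash
cat > plan.py <<'E'
from h import *
import sys
def plan(target,yaw,start=None,syaw=None,step=.038,n=None):
    s=monitor.sense();p=np.array(s['eef_pos']) if start is None else np.array(start)
    y0=s['eef_rot'][2] if syaw is None else syaw
    d=np.array(target)-p;dy=(yaw-y0+180)%360-180
    n=n or int(max(np.ceil(np.linalg.norm(d)/step),np.ceil(abs(dy)/6.8),1))
    print('n',n,'d',np.round(d,4),'dyaw',round(dy,1),'from',np.round(p,4),round(y0,2))
    out=[]
    for i in range(n):
        a=np.deg2rad(y0+dy*i/n);c,s_=np.cos(a),np.sin(a);w=d/n
        out.append([round(float(v),3) for v in ((c*w[0]+s_*w[1])/.5,(s_*w[0]-c*w[1])/.5,-w[2]/.5,-dy/n/90)])
    print(out)
if __name__=='__main__':
    a=[float(v) for v in sys.argv[1:]];plan(a[:3],a[3],n=int(a[4]) if len(a)>4 else None)
E
python3 plan.py .5065 -.1055 .24 -10.8
```

```text
n 13 d [ 0.3061  0.3796 -0.0235] dyaw -33.2 from [ 0.2004 -0.4851  0.2635] 22.45
[[0.066, -0.036, 0.004, 0.028], [0.064, -0.039, 0.004, 0.028], [0.062, -0.042, 0.004, 0.028], [0.06, -0.044, 0.004, 0.028], [0.058, -0.047, 0.004, 0.028], [0.056, -0.05, 0.004, 0.028], [0.054, -0.052, 0.004, 0.028], [0.052, -0.054, 0.004, 0.028], [0.049, -0.057, 0.004, 0.028], [0.047, -0.059, 0.004, 0.028], [0.044, -0.061, 0.004, 0.028], [0.041, -0.063, 0.004, 0.028], [0.038, -0.065, 0.004, 0.028]]
```

drive_tool([
  [0.066, -0.036, 0.004, 0.028],
  [0.064, -0.039, 0.004, 0.028],
  [0.062, -0.042, 0.004, 0.028],
  [0.06, -0.044, 0.004, 0.028],
  [0.058, -0.047, 0.004, 0.028],
  [0.056, -0.05, 0.004, 0.028],
  [0.054, -0.052, 0.004, 0.028],
  [0.052, -0.054, 0.004, 0.028],
  [0.049, -0.057, 0.004, 0.028],
  [0.047, -0.059, 0.004, 0.028],
  [0.044, -0.061, 0.004, 0.028],
  [0.041, -0.063, 0.004, 0.028],
  [0.038, -0.065, 0.004, 0.028],
  [0, 0, 0, 0],
], jaw=-0.2)

```text
t: 1.42
eef_pos: [0.521, -0.0904, 0.2349]
eef_rot: [-180.0, -0.0, -12.4]
wrist_force: [0.5, -0.3, -0.2]
opening: 0.0527
```

Run:
```python
from h import *
s=monitor.sense();print(s['t'],s['eef_pos'],s['eef_rot'],s['opening'])
cap('wrist','w1')
```

```text
1.4167 [ 0.5209714  -0.09038436  0.23494974] [-1.79974020e+02 -1.73565342e-02 -1.23857566e+01] 0.05270447002834677
```

View pics/w1.png

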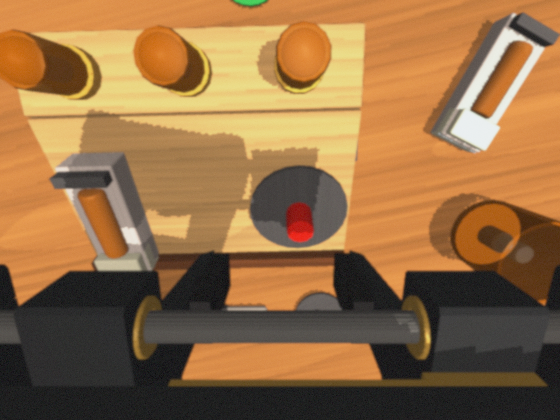

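Run:
```python
from h import *
crop('w1','c5',235,155,125,110,6)
crop('w1','c6',420,5,140,150,4)
crop('w1','c7',440,190,120,90,6)
```

```text
(no output)
```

View pics/c5.png

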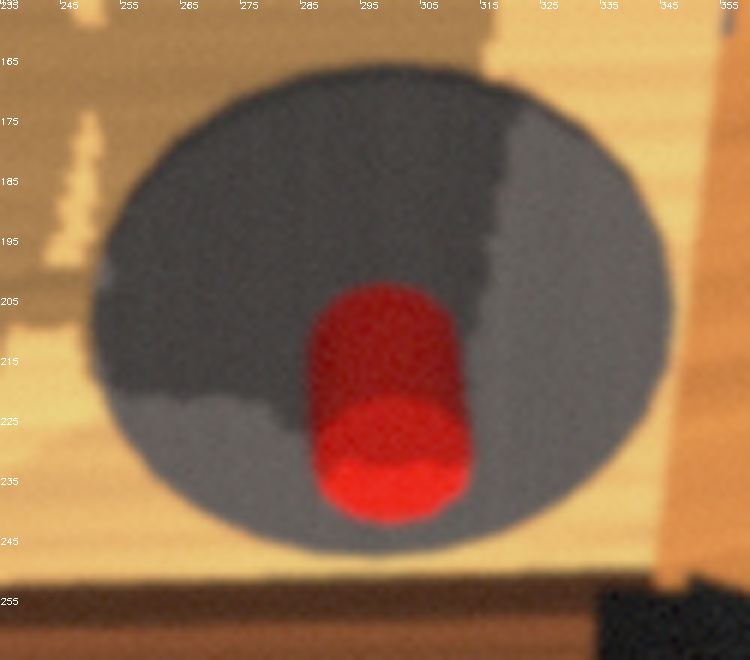

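View pics/c6.png

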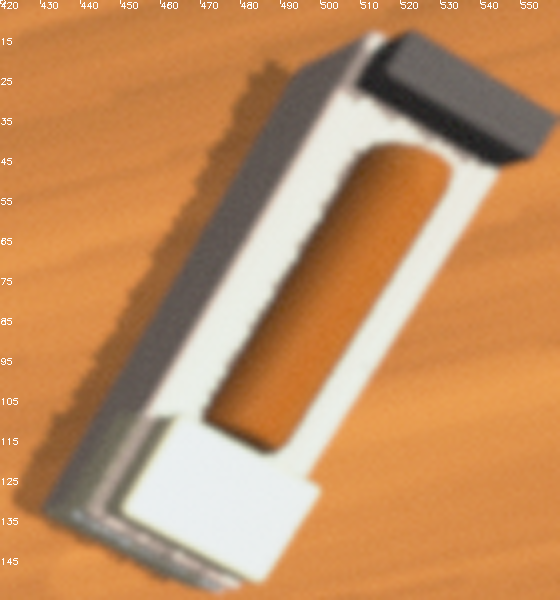

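View pics/c7.png

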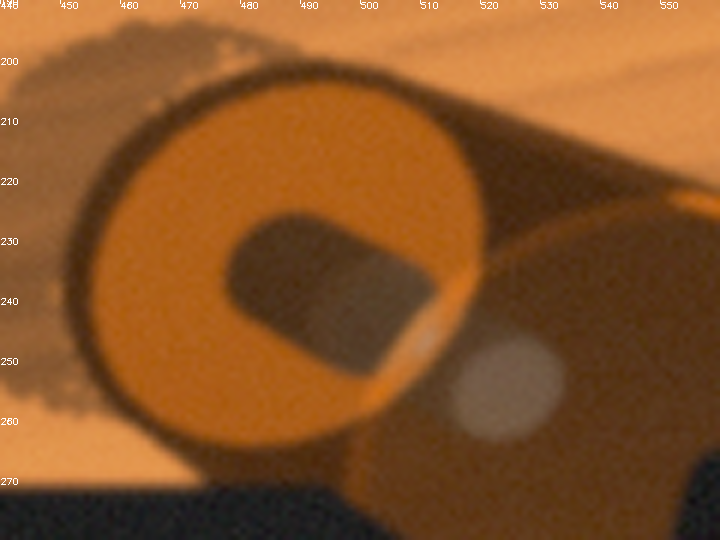

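Run:
```python
from h import *
crop('w1','c8',0,15,190,100,4)
crop('w1','c9',230,15,150,105,5)
```

```text
(no output)
```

View pics/c8.png

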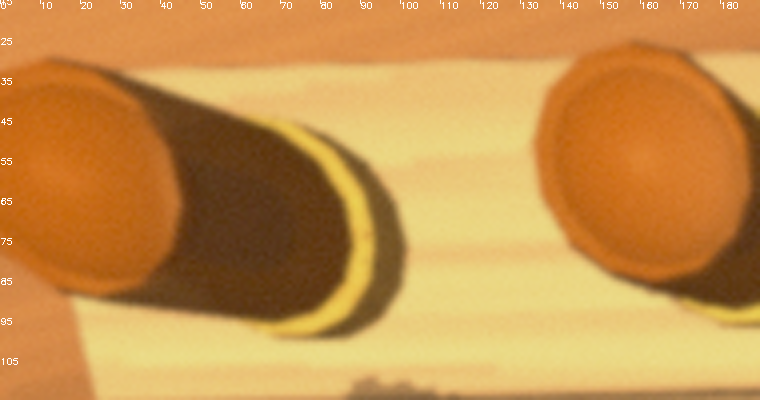

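View pics/c9.png

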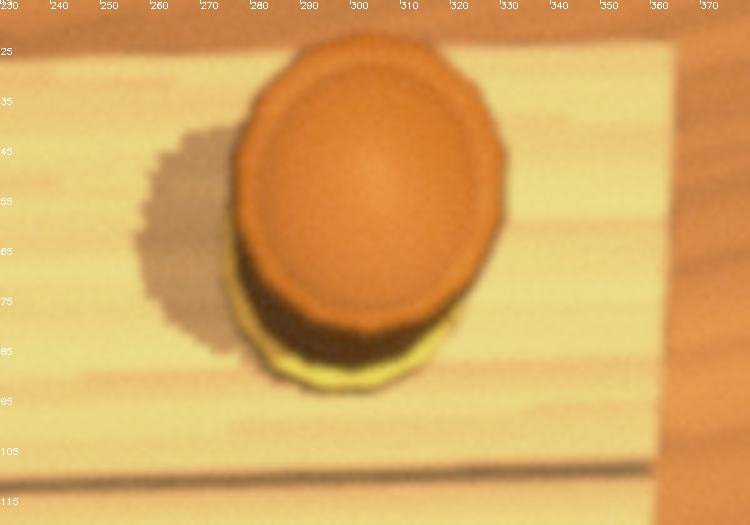

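```bash
cat > fit2.py <<'E'
from fit import *
w=load('w1')
obs=[(top,('d',.15,.135,0),(248.7,167.2)),(top,('d',.15,-.135,0),(335,183.5)),
(top,('b',.088,.085,.154),(265.7,156.2)),(top,('b',.088,0,.154),(294,161.5)),(top,('b',.088,-.085,.154),(322.5,167)),
(w,('b',.088,0,.154),(160.9,55.8)),(w,('b',.088,-.085,.154),(304.2,51.5)),(w,('d',.15,-.135,0),(361.2,108.6))]
def res(p,sel=None):
    r=[]
    for d,q,uv in (sel or obs):
        P=deckpt(p,q[1:]) if q[0]=='d' else benchpt(p,q[1:]); r+=list((proj(d,P)[0]-uv))
    return r
for sel in(obs,obs[:5],obs[5:]):
    s=least_squares(res,[.5,0,0],kwargs=dict(sel=sel));print(s.x,np.rad2deg(s.x[2]),np.round(s.fun.reshape(-1,2),1).tolist())
    if sel is obs:p=s.x;np.save('rack.npy',p)
    def cover(q): return [deckpt(p,[q[0],q[1],.043]),deckpt(p,[q[0],q[1],.013])]
obs2=[(w,0,(300.3,231.7)),(w,1,(298.7,206.7))]
for o in ([(top,0,(312.9,211.6)),(top,1,(312.6,209.5))],obs2):
    s=least_squares(lambda q:np.concatenate([proj(d,cover(q)[i])[0]-uv for d,i,uv in o]),[.06,-.08]);print(s.x,np.round(s.fun.reshape(-1,2),1).tolist(),'knob mid',deckpt(p,[*s.x,.028]))
E
python3 fit2.py
```

```text
[ 0.47208131 -0.01344968 -0.18513646] -10.607538030574661 [[-1.0, 1.3], [-0.4, 1.2], [-0.3, 0.6], [-0.1, 0.6], [-0.1, 0.4], [-1.6, -0.4], [1.0, -1.0], [1.1, 1.2]]
[ 0.47459928 -0.01426985 -0.18676663] -10.700939912846776 [[-0.7, 0.4], [-0.1, 0.5], [0.1, -0.3], [0.3, -0.2], [0.3, -0.4]]
[ 0.47160433 -0.01391857 -0.18146208] -10.39701136167599 [[-1.6, 0.4], [0.8, -0.9], [1.1, 1.1]]
[ 0.06446431 -0.08363738] [[-0.1, 0.1], [0.1, -0.1]] knob mid [ 0.50681383 -0.10504591  0.08835949]
[ 0.06361016 -0.0835884 ] [[0.2, -2.3], [-0.2, 2.4]] knob mid [ 0.50603393 -0.10485002  0.08806735]
```

```bash
python3 plan.py .5055 -.105 .14 -10.65 4
```

```text
n 4 d [-0.0142 -0.0128 -0.095 ] dyaw 1.7 from [ 0.5197 -0.0922  0.235 ] -12.3
[[-0.006, 0.008, 0.047, -0.005], [-0.006, 0.008, 0.047, -0.005], [-0.006, 0.008, 0.047, -0.005], [-0.006, 0.008, 0.047, -0.005]]
```

drive_tool([
  [-0.006, 0.008, 0.047, -0.005],
  [-0.006, 0.008, 0.047, -0.005],
  [-0.006, 0.008, 0.047, -0.005],
  [-0.006, 0.008, 0.047, -0.005],
  [0, 0, 0, 0],
  [0, 0, 0, 0],
])

```text
t: 1.97
eef_pos: [0.5027, -0.1097, 0.1393]
eef_rot: [179.9, -0.1, -10.3]
wrist_force: [0.1, -0.3, 0.6]
opening: 0.053
```

```bash
python3 plan.py .5055 -.105 .103 -10.65 3; python3 -c "
from h import *
cap('wrist','w2')"
```

```text
n 3 d [ 0.0028  0.0047 -0.0363] dyaw -0.3 from [ 0.5027 -0.1097  0.1393] -10.32
[[0.001, -0.003, 0.024, 0.001], [0.001, -0.003, 0.024, 0.001], [0.001, -0.003, 0.024, 0.001]]
```

View pics/w2.png

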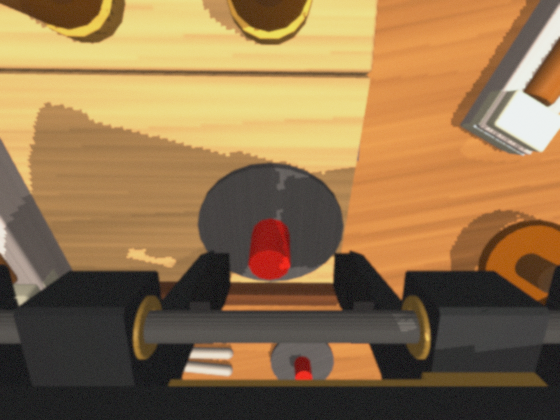

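The knob top is at about (269,263) in this wrist view, slightly left of the jaw centre near 281. That matches the correction I had planned.

drive_tool([
  [0.002, -0.005, 0.02, 0.002],
  [0.002, -0.004, 0.02, 0.002],
  [0.001, 0, 0.02, 0],
  [0, 0, 0.008, 0],
  [0, 0, 0, 0],
])

```text
t: 2.43
eef_pos: [0.5083, -0.1064, 0.106]
eef_rot: [179.8, -0.5, -10.7]
wrist_force: [0.5, -0.2, 0.2]
opening: 0.0528
```

```bash
python3 plan.py .5055 -.105 .103 -10.65 1; python3 -c "
from h import *
cap('wrist','w3');cap('side','s3');crop('s3','c10',240,170,130,110,6)"
```

```text
n 1 d [-0.0028  0.0014 -0.003 ] dyaw 0.1 from [ 0.5083 -0.1064  0.106 ] -10.74
[[-0.006, -0.002, 0.006, -0.001]]
```

View pics/c10.png

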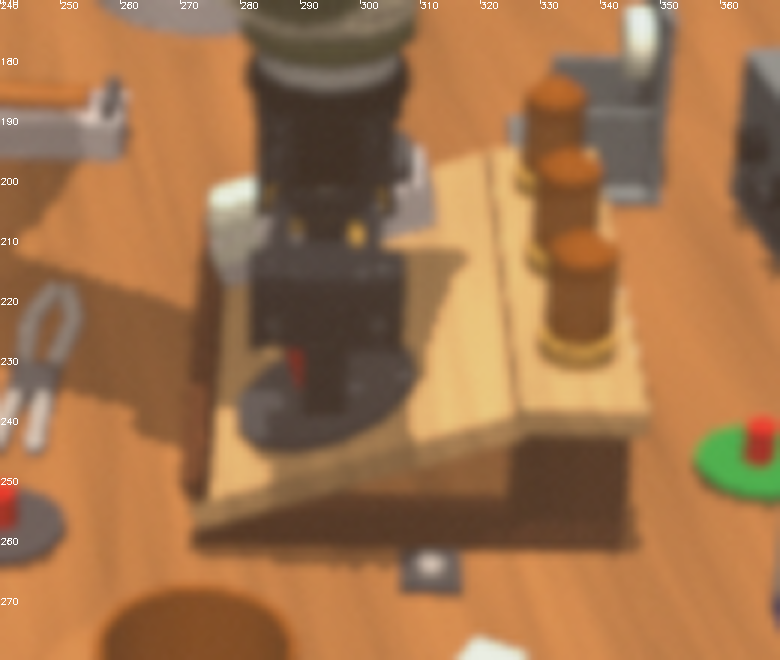

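View pics/w3.png

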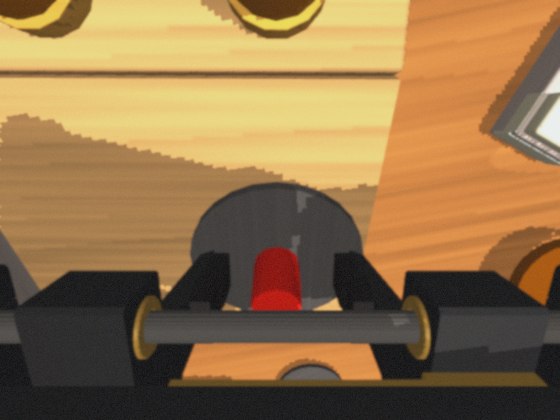

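drive_tool([
  [-0.006, -0.002, 0.006, 0],
  [0, 0, 0, 0],
  [0, 0, 0, 0],
])

```text
t: 2.78
eef_pos: [0.5059, -0.1049, 0.1042]
eef_rot: [179.7, -0.6, -10.7]
wrist_force: [-0.4, 0.3, 1.4]
opening: 0.0529
```

drive_tool([
  [0, 0, 0, 0],
  [0, 0, 0, 0],
  [0, 0, 0, 0],
  [0, 0, 0, 0],
  [0, 0, 0, 0],
  [0, 0, 0, 0],
], jaw=1)

```text
t: 3.28
eef_pos: [0.506, -0.105, 0.1049]
eef_rot: [179.7, -0.7, -10.7]
wrist_force: [0.5, 0.6, -0.8]
opening: 0.023
```

drive_tool([
  [0, 0, -0.02, 0],
  [0, 0, -0.04, 0],
  [-0.01, 0, -0.05, 0],
  [-0.02, 0, -0.05, 0],
  [-0.03, 0, -0.04, 0],
  [-0.03, 0, 0, 0],
  [0, 0, 0, 0],
])

```text
t: 3.87
eef_pos: [0.4585, -0.0954, 0.2115]
eef_rot: [179.7, -0.6, -10.7]
wrist_force: [-1.0, -0.8, -1.3]
opening: 0.023
```

```bash
python3 -c "
from h import *
cap('wrist','w4');cap('side','s4');crop('s4','c11',200,140,160,120,5)"; python3 plan.py .34 -.42 .15 -10.65
```

```text
n 10 d [-0.1203 -0.324  -0.0611] dyaw 0.1 from [ 0.4603 -0.096   0.2111] -10.74
[[-0.012, 0.068, 0.012, -0.0], [-0.012, 0.068, 0.012, -0.0], [-0.012, 0.068, 0.012, -0.0], [-0.012, 0.068, 0.012, -0.0], [-0.012, 0.068, 0.012, -0.0], [-0.012, 0.068, 0.012, -0.0], [-0.012, 0.068, 0.012, -0.0], [-0.012, 0.068, 0.012, -0.0], [-0.012, 0.068, 0.012, -0.0], [-0.012, 0.068, 0.012, -0.0]]
```

View pics/c11.png

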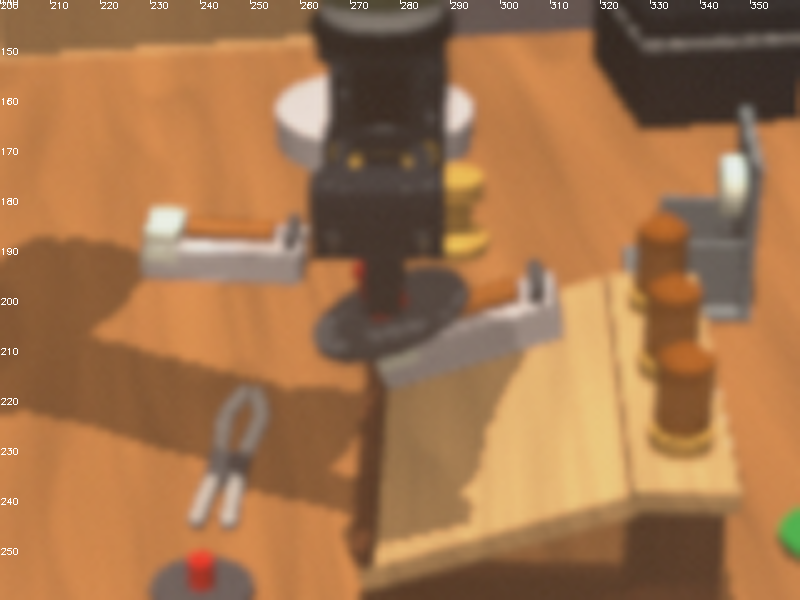

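View pics/w4.png

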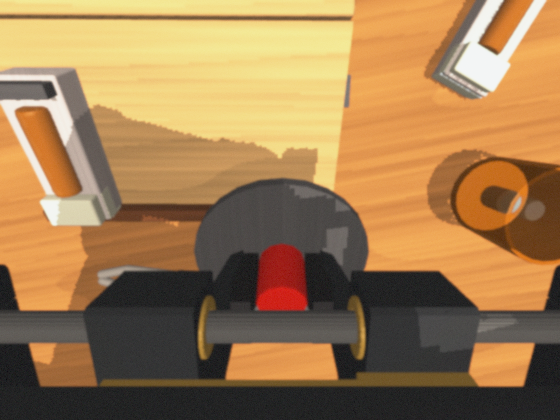

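Run:
```python
from h import *
t=cap('top','t4');print(proj(t,[[.34,-.42,0],[.34,-.42,.03]]))
f=cv2.imread('pics/t4.png');u=proj(t,[[.34,-.42,0]])[0];cv2.circle(f,(int(u[0]),int(u[1])),16,(0,255,0),1);cv2.imwrite('pics/c12.png',cv2.resize(f[120:330,230:520],None,fx=2.5,fy=2.5))
```

```text
[[409.65714    265.92809275]
 [412.3651136  265.91577972]]
```

View pics/c12.png

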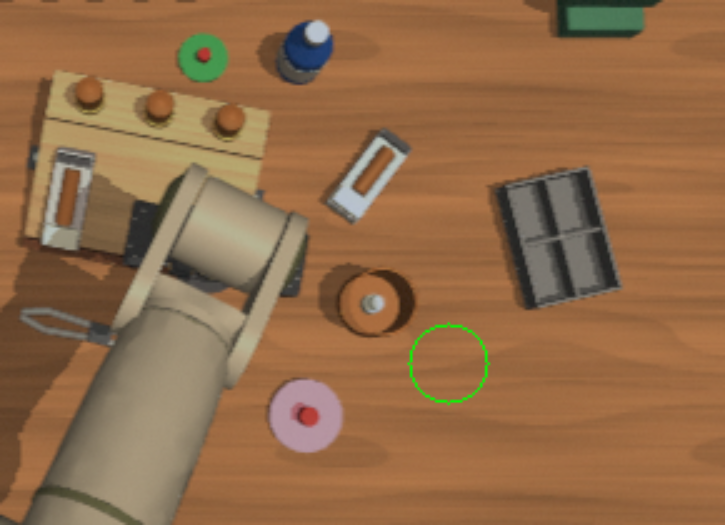

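```bash
python3 plan.py .33 -.44 .20 -10.65 10
```

```text
n 10 d [-0.1304 -0.344  -0.0104] dyaw 0.1 from [ 0.4604 -0.096   0.2104] -10.73
[[-0.013, 0.072, 0.002, -0.0], [-0.013, 0.072, 0.002, -0.0], [-0.013, 0.072, 0.002, -0.0], [-0.013, 0.072, 0.002, -0.0], [-0.013, 0.072, 0.002, -0.0], [-0.013, 0.072, 0.002, -0.0], [-0.013, 0.072, 0.002, -0.0], [-0.013, 0.072, 0.002, -0.0], [-0.013, 0.072, 0.002, -0.0], [-0.013, 0.072, 0.002, -0.0]]
```

drive_tool([
  [-0.007, 0.036, 0.002, 0],
  [-0.013, 0.072, 0.002, 0],
  [-0.013, 0.072, 0.002, 0],
  [-0.013, 0.072, 0.002, 0],
  [-0.013, 0.072, 0.002, 0],
  [-0.013, 0.072, 0.002, 0],
  [-0.013, 0.072, 0.002, 0],
  [-0.013, 0.072, 0.01, 0],
  [-0.013, 0.072, 0.02, 0],
  [-0.007, 0.036, 0.04, 0],
  [0, 0, 0.05, 0],
  [0, 0, 0.05, 0],
  [0, 0, 0.03, 0],
  [0, 0, 0, 0],
])

```text
t: 5.18
eef_pos: [0.3405, -0.4237, 0.0894]
eef_rot: [-179.8, -0.2, -10.7]
wrist_force: [-0.7, 0.0, -1.2]
opening: 0.0232
```

drive_tool([
  [0, 0, 0.025, 0],
  [0, 0, 0.02, 0],
  [0, 0, 0.012, 0],
  [0, 0, 0.006, 0],
  [0, 0, 0.006, 0],
])

```text
t: 5.6
eef_pos: [0.3423, -0.4251, 0.0536]
eef_rot: [-179.8, -0.2, -10.6]
wrist_force: [6.2, 2.6, 17.5]
opening: 0.0233
```

drive_tool([
  [0, 0, 0.006, 0],
  [0, 0, 0.006, 0],
  [0, 0, 0.006, 0],
  [0, 0, 0, 0],
])

```text
t: 5.93
eef_pos: [0.3465, -0.4284, 0.0512]
eef_rot: [179.6, -0.8, -10.6]
wrist_force: [0.4, -0.3, -1.1]
opening: 0.0234
```

```bash
python3 -c "
from h import *
cap('wrist','w5');cap('side','s5');crop('s5','c13',150,240,160,120,5)"
```

```text
(no output)
```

View pics/c13.png

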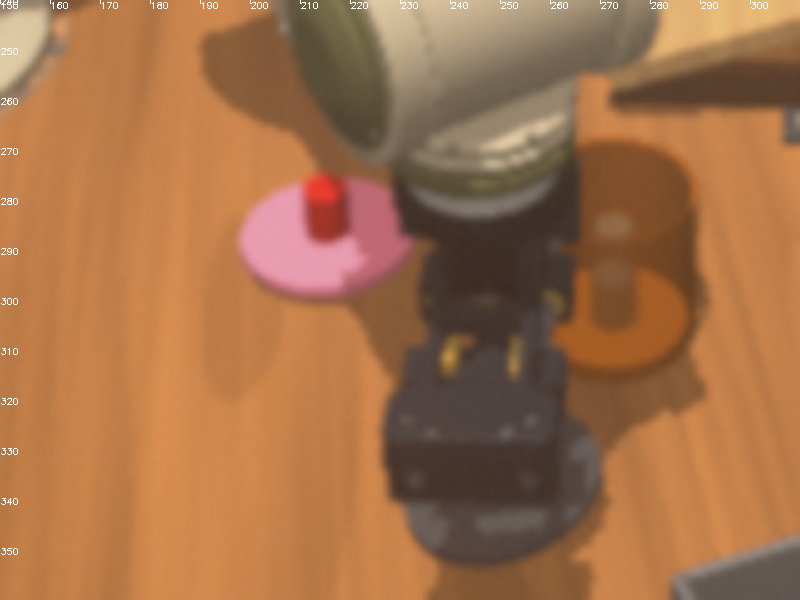

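View pics/w5.png

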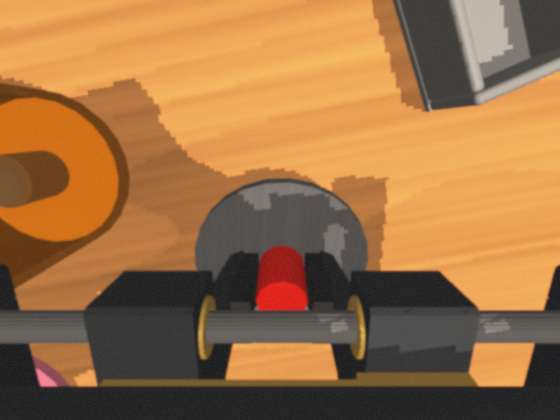

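drive_tool([
  [0, 0, 0.012, 0],
  [0, 0, 0.012, 0],
])

```text
t: 6.2
eef_pos: [0.3491, -0.4317, 0.0436]
eef_rot: [179.2, -1.3, -10.6]
wrist_force: [-6.4, 16.2, 40.2]
opening: 0.023
```

drive_tool([
  [0, 0, 0, 0],
])

```text
t: 6.28
eef_pos: [0.3494, -0.4321, 0.0442]
eef_rot: [179.1, -1.4, -10.6]
wrist_force: [-1.2, 0.7, -2.3]
opening: 0.0229
```

```bash
python3 -c "
from h import *
cap('wrist','w6');cap('side','s6');crop('s6','c14',200,280,100,90,7)"
```

```text
(no output)
```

View pics/c14.png

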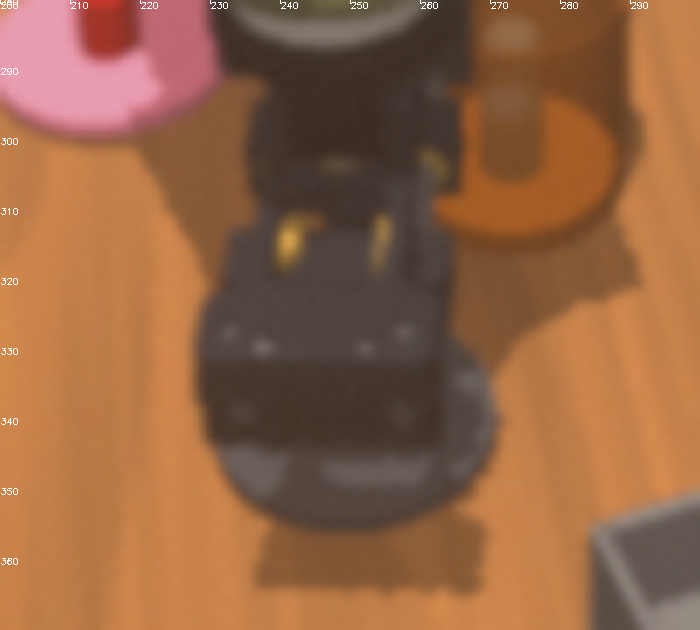

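View pics/w6.png

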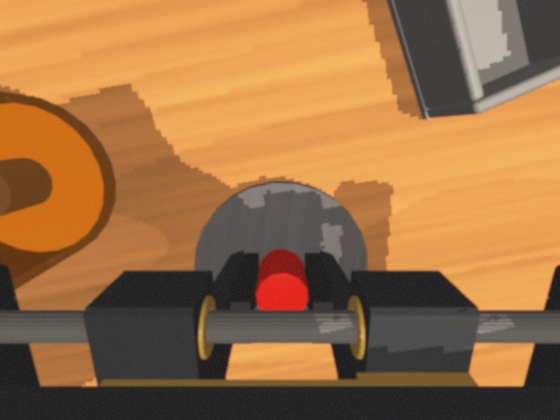

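drive_tool([
  [0, 0, 0, 0],
  [0, 0, 0, 0],
  [0, 0, 0, 0],
  [0, 0, 0, 0],
], jaw=-0.1)

```text
t: 6.72
eef_pos: [0.3488, -0.4317, 0.0434]
eef_rot: [179.2, -1.3, -10.7]
wrist_force: [-0.4, -0.0, -0.5]
opening: 0.0476
```

```bash
python3 -c "
from h import *
cap('wrist','w7');print(monitor.sense()['wrist_force'])"
```

```text
[0.21256954 0.12189254 0.18440483]
```

View pics/w7.png

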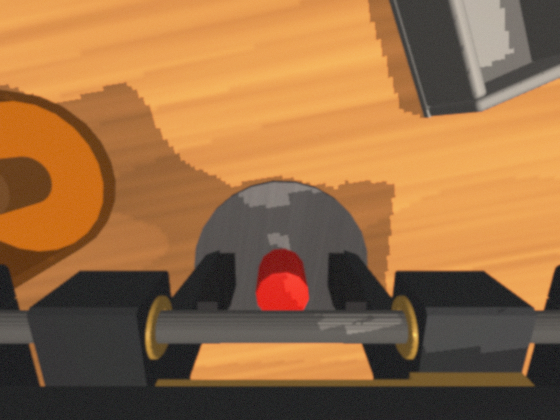

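```bash
python3 -c "
from h import *
crop('w7','c15',190,170,180,150,4)
w=load('w7');print(onz(w,(283,292),.043))
T=pose();print(T[:3,3], 'grasp pt',T[:3,3]+T[:3,2]*.006, 'tip',T[:3,3]+T[:3,2]*.015)"
```

```text
[ 0.34918663 -0.43357716  0.043     ]
[ 0.34879536 -0.43170155  0.04342671] grasp pt [ 0.34890942 -0.43181324  0.03742884] tip [ 0.34908051 -0.43198078  0.02843202]
```

View pics/c15.png

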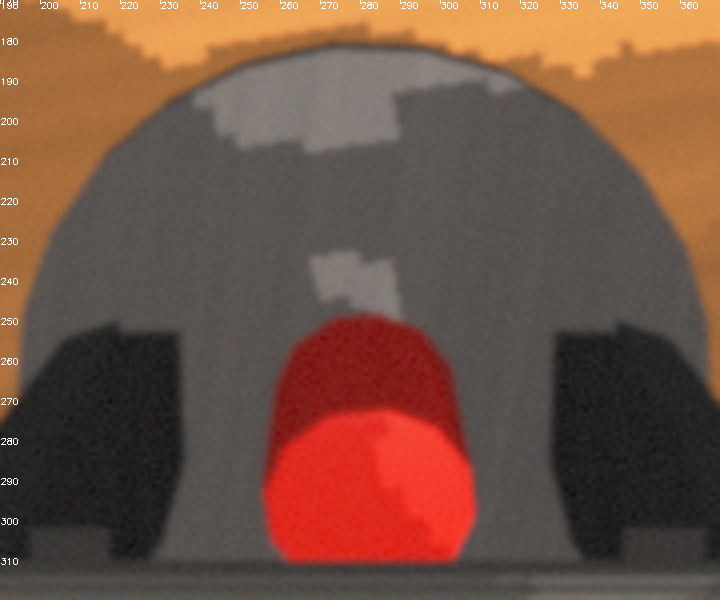

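drive_tool([
  [0, 0, 0, 0],
  [0, 0, 0, 0],
  [0, 0, 0, 0],
  [0, 0, 0, 0],
  [0, 0, 0, 0],
], jaw=1)

```text
t: 7.18
eef_pos: [0.3487, -0.4317, 0.0433]
eef_rot: [179.2, -1.3, -10.7]
wrist_force: [0.2, -0.3, 0.6]
opening: 0.0232
```

drive_tool([
  [0, 0, -0.02, 0],
  [0, 0, -0.05, 0],
  [0, 0, -0.07, 0],
  [0, 0, -0.07, 0],
  [0, 0, -0.07, 0],
  [0, 0, -0.03, 0],
  [0, 0, 0, 0],
])

```text
t: 7.77
eef_pos: [0.3448, -0.4269, 0.2068]
eef_rot: [179.4, -1.1, -10.7]
wrist_force: [0.4, -0.7, -0.8]
opening: 0.0229
```

```bash
python3 -c "
from h import *
cap('wrist','w8');cap('side','s8');cap('top','t8');crop('s8','c16',170,180,160,140,5);crop('t8','c17',350,210,90,80,7)"
```

```text
(no output)
```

View pics/c16.png

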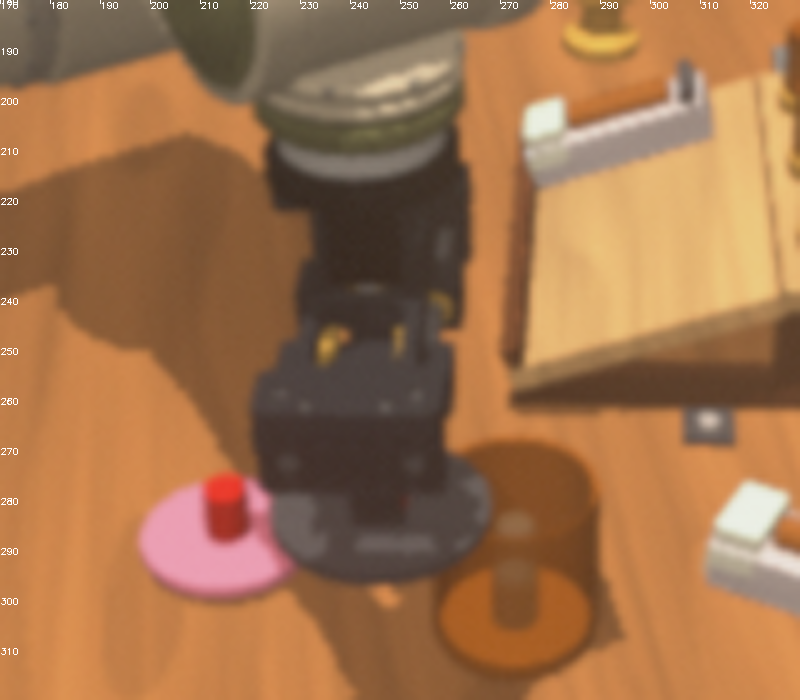

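View pics/w8.png

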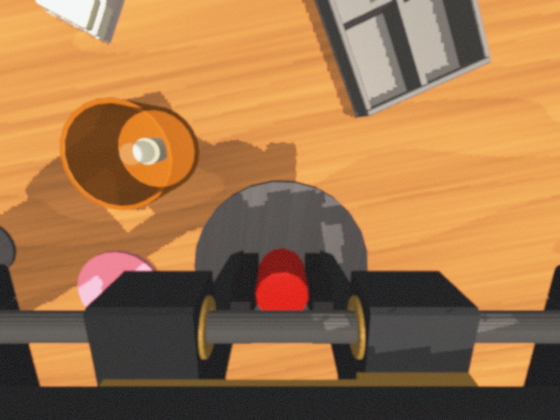

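View pics/c17.png

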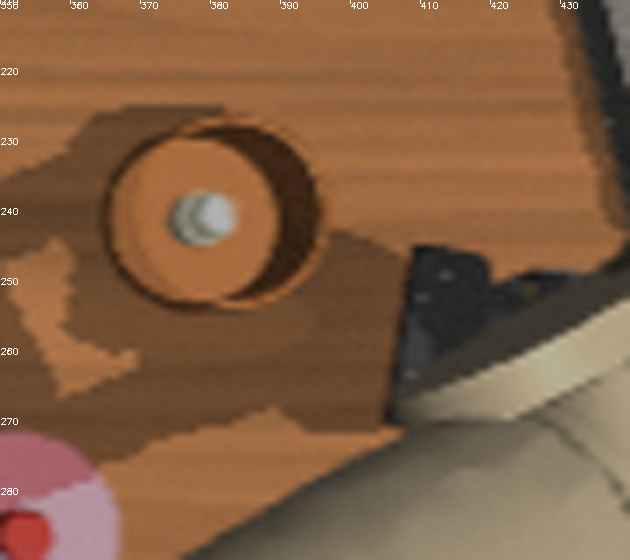

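```bash
cat > ov.py <<'E'
from h import *
def circ(r,z,n=60):
    a=np.linspace(0,2*np.pi,n);return np.c_[r*np.cos(a),r*np.sin(a),np.full(n,z)]
def coverpts(Tt,off,tilt):
    # cover frame: z up out of knob ; in tool frame z is down -> rotate 180 about x
    M=np.eye(4);M[:3,:3]=(R.from_euler('y',tilt,degrees=True)*R.from_euler('x',180,degrees=True)).as_matrix();M[:3,3]=off
    T=Tt@M
    return [c@T[:3,:3].T+T[:3,3] for c in(circ(.046,-.015),circ(.012,.015),circ(.012,-.015),circ(.046,-.021))]
E
python3 - <<'E'
from ov import *
T=np.load('pics/w8.npz')['X']@np.linalg.inv(capture('wrist')['tool_from_camera'])
for src in('w8','s8'):
    d=load(src);ims=[]
    for tilt,col in((0,(0,255,0)),(8,(255,255,0)),(-8,(255,0,255))):
        x0,y0,w_,h_,s=(180,160,200,170,4) if src=='w8' else (210,250,70,60,8)
        im=cv2.resize(d['frame'][y0:y0+h_,x0:x0+w_,::-1],None,fx=s,fy=s,interpolation=cv2.INTER_CUBIC)
        for c in coverpts(T,[0,0,.0154],tilt):
            u=((proj(d,c)-[x0,y0]+.5)*s).astype(np.int32);cv2.polylines(im,[u],True,col,1)
        ims.append(im if src=='s8' else cv2.resize(im,None,fx=.5,fy=.5))
    cv2.imwrite(f'pics/ov_{src}.png',cv2.resize(np.vstack([np.hstack(ims[:2]),np.hstack([ims[2],ims[2]*0])]),(800,600)))
E
```

```text
(no output)
```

View pics/ov_w8.png

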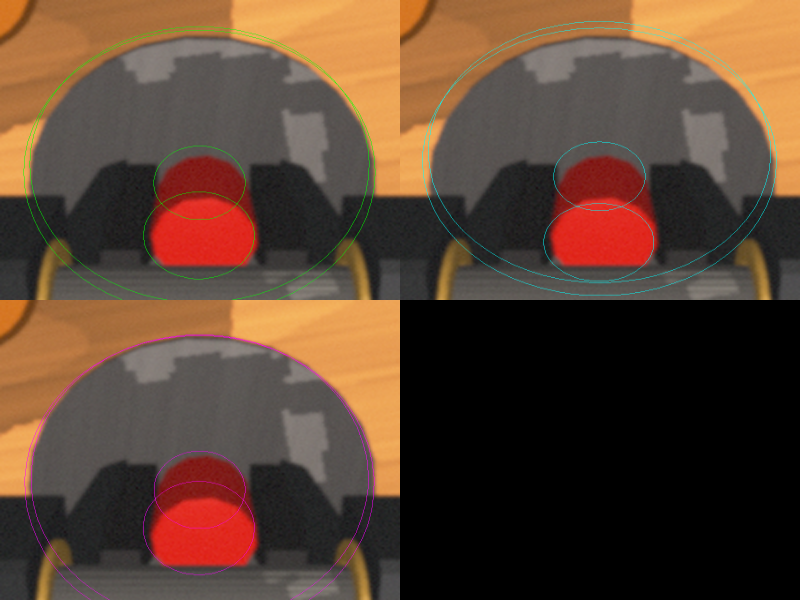

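View pics/ov_s8.png

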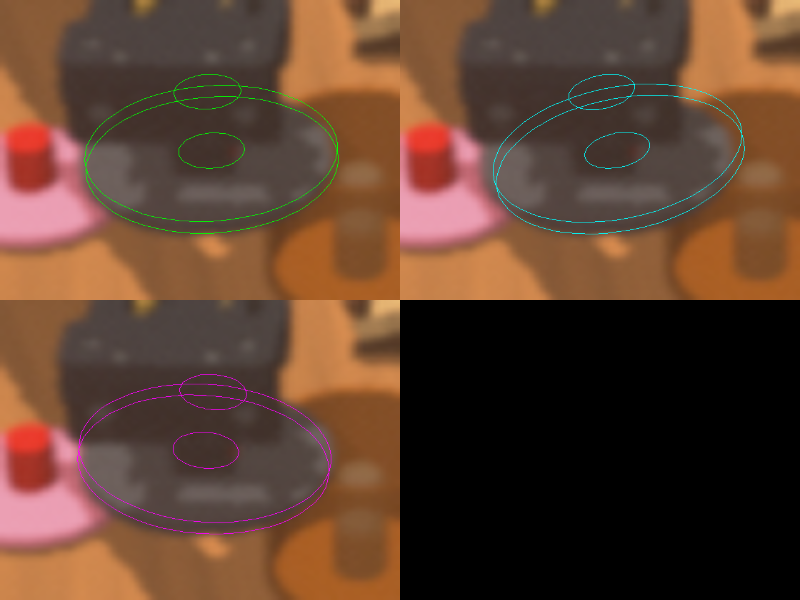

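Run:
```python
from h import *
crop('w8','c18',45,85,170,135,4)
print(onz(load('t8'),(382.9,240.3),.09))
```

```text
[ 0.41663447 -0.31594919  0.09      ]
```

View pics/c18.png

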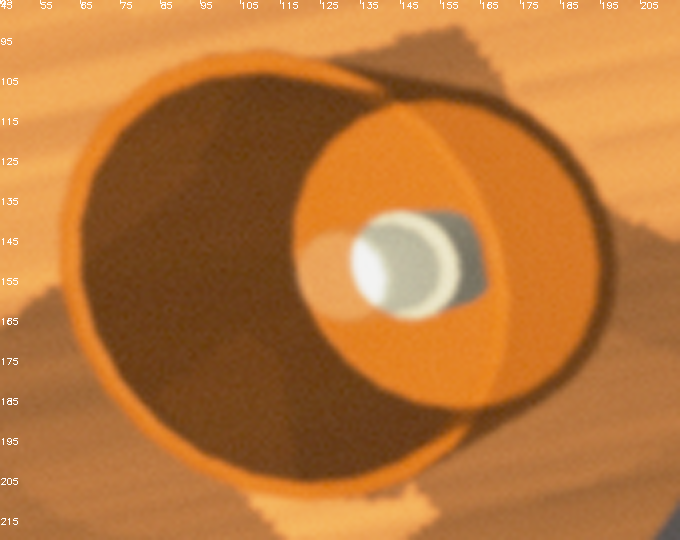

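```bash
python3 - <<'E'
from h import *
from scipy.optimize import least_squares
w=load('w8')
pts=np.array([(60,250),(255,48),(310,500),(100,120),(120,410),(508,310)])/4+[45,85]
P=np.array([onz(w,u,.09)[:2] for u in pts])
s=least_squares(lambda q:np.hypot(*(P-q[:2]).T)-.042,[.41,-.31]);print(s.x,s.fun*1000)
# base circle z~0, r .042
pts=np.array([(615,260),(440,78),(480,425)])/4+[45,85]
P=np.array([onz(w,u,.002)[:2] for u in pts]);s=least_squares(lambda q:np.hypot(*(P-q[:2]).T)-.042,[.41,-.31]);print('base',s.x,s.fun*1000)
E
python3 plan.py .418 -.316 .16 -10.65 6
```

```text
[ 0.41516816 -0.31737683] [-0.71842815 -0.27403143 -0.59535322 -0.38411912  0.07320445 -0.94054963]
base [ 0.41498158 -0.31525463] [-0.1736451   1.39888108  1.40396487]
n 6 d [ 0.0739  0.1097 -0.0414] dyaw 0.0 from [ 0.3441 -0.4257  0.2014] -10.67
[[0.017, -0.04, 0.014, -0.0], [0.017, -0.04, 0.014, -0.0], [0.017, -0.04, 0.014, -0.0], [0.017, -0.04, 0.014, -0.0], [0.017, -0.04, 0.014, -0.0], [0.017, -0.04, 0.014, -0.0]]
```

drive_tool([
  [0.012, -0.03, 0.005, 0],
  [0.018, -0.042, 0.01, 0],
  [0.018, -0.042, 0.01, 0],
  [0.018, -0.042, 0.01, 0],
  [0.018, -0.042, 0.01, 0],
  [0.01, -0.022, 0.01, 0],
  [0, 0, 0.005, 0],
  [0, 0, 0, 0],
])

```text
t: 8.63
eef_pos: [0.4098, -0.3196, 0.1577]
eef_rot: [-179.3, 0.2, -10.8]
wrist_force: [0.2, -0.4, -1.1]
opening: 0.0229
```

```bash
python3 plan.py .417 -.3168 .145 -10.65 2
```

```text
n 2 d [ 0.0072  0.0028 -0.0127] dyaw 0.2 from [ 0.4098 -0.3196  0.1577] -10.82
[[0.007, -0.004, 0.013, -0.001], [0.007, -0.004, 0.013, -0.001]]
```

drive_tool([
  [0.007, -0.004, 0.013, 0],
  [0.006, -0.004, 0.01, 0],
  [0, 0, 0, 0],
])

```text
t: 8.88
eef_pos: [0.4163, -0.3186, 0.1443]
eef_rot: [-179.3, 0.3, -10.9]
wrist_force: [0.7, 1.3, -1.7]
opening: 0.0232
```

```bash
cat > look.py <<'E'
from ov import *
import sys
def look(tag,off,rim=None,tilt=0):
    d=cap('side','s'+tag);T=pose()
    c=proj(d,T[:3,3])[0].astype(int);x0,y0=max(c[0]-45,0),max(c[1]-35,0);s=8
    im=cv2.resize(d['frame'][y0:y0+75,x0:x0+90,::-1],None,fx=s,fy=s,interpolation=cv2.INTER_CUBIC);raw=im.copy()
    for c in coverpts(T,off,tilt)[::3]: cv2.polylines(im,[((proj(d,c)-[x0,y0]+.5)*s).astype(np.int32)],True,(0,255,0),1)
    if rim is not None:
        for r in(.038,.042): cv2.polylines(im,[((proj(d,circ(r,.09)+[*rim,0])-[x0,y0]+.5)*s).astype(np.int32)],True,(255,255,0),1)
    cv2.imwrite('pics/ov'+tag+'.png',im);print(T[:3,3],monitor.sense()['eef_rot'])
E
python3 -c "
from look import *
look('9',[-.0015,0,.0154],(.4155,-.3165))
cap('wrist','w9')"; python3 plan.py .417 -.3168 .145 -10.65 2
```

```text
[ 0.41613115 -0.31874211  0.14467851] [-179.31062181    0.26607939  -10.95120007]
n 2 d [ 0.0008  0.002  -0.0001] dyaw 0.3 from [ 0.4162 -0.3188  0.1451] -10.95
[[0.0, -0.002, 0.0, -0.002], [0.0, -0.002, 0.0, -0.002]]
```

View pics/ov9.png

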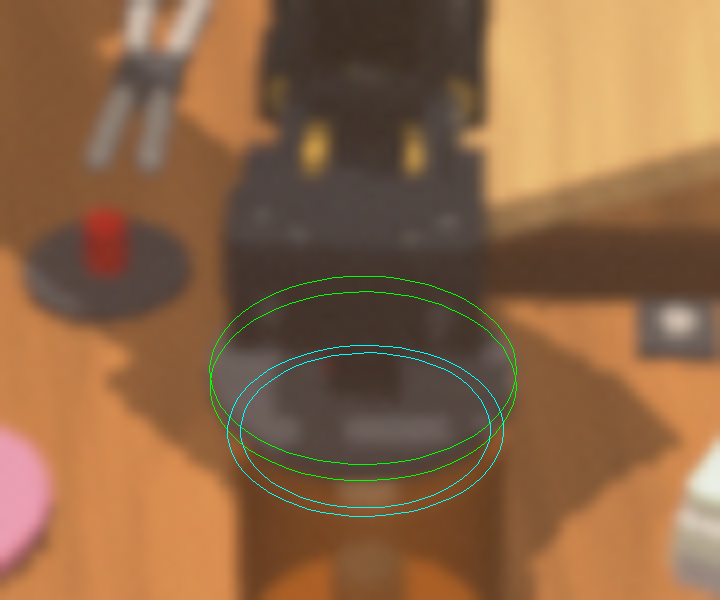

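View pics/w9.png

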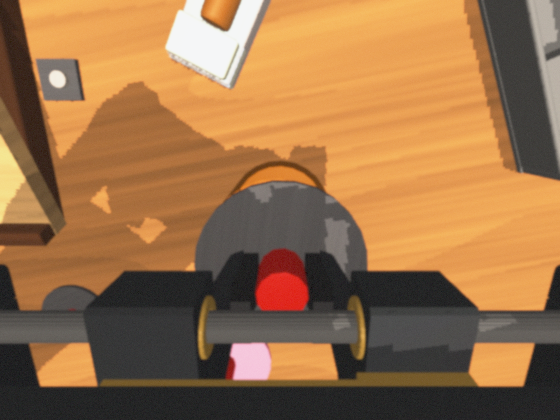

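Run:
```python
from ov import *
d=load('w9');T=pose();x0,y0,s=180,140,4
im=cv2.resize(d['frame'][y0:y0+130,x0:x0+200,::-1],None,fx=s,fy=s,interpolation=cv2.INTER_CUBIC)
for c in coverpts(T,[-.0015,0,.0154],0)[::3]: cv2.polylines(im,[((proj(d,c)-[x0,y0]+.5)*s).astype(np.int32)],True,(0,255,0),1)
for r,z in((.038,.09),(.042,.09),(.042,0)): cv2.polylines(im,[((proj(d,circ(r,z)+[.4155,-.3165,0])-[x0,y0]+.5)*s).astype(np.int32)],True,(255,255,0),1)
cv2.imwrite('pics/ovw9.png',im)
```

```text
(no output)
```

View pics/ovw9.png

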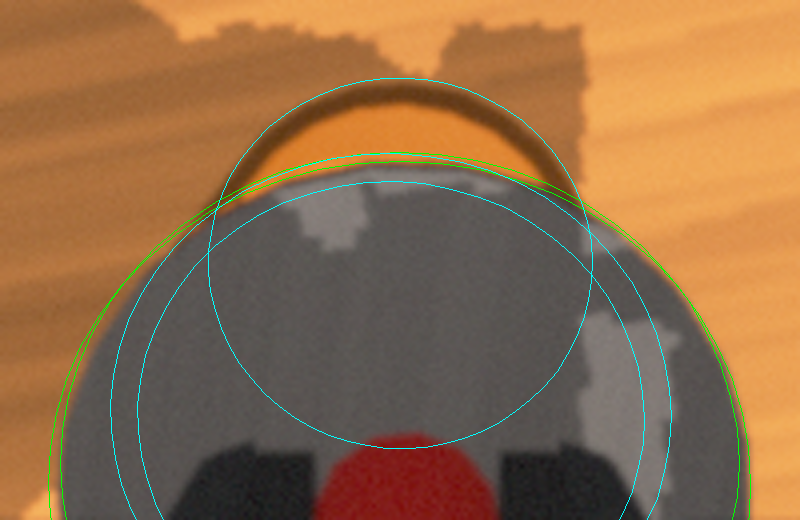

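drive_tool([
  [0.002, -0.004, 0, 0],
  [0, 0, 0.01, 0],
  [0, 0, 0.01, 0],
  [0, 0, 0.008, 0],
  [0, 0, 0.004, 0],
])

```text
t: 9.4
eef_pos: [0.4174, -0.318, 0.1289]
eef_rot: [-179.4, 0.1, -11.0]
wrist_force: [-0.3, -0.3, -1.1]
opening: 0.0234
```

drive_tool([
  [0, -0.002, 0.005, 0],
  [0, 0, 0.004, 0],
  [0, 0, 0.003, 0],
])

```text
t: 9.65
eef_pos: [0.4183, -0.3177, 0.1262]
eef_rot: [-179.6, -0.0, -11.0]
wrist_force: [-5.5, 4.7, 16.0]
opening: 0.0226
```

```bash
python3 -c "
from look import *
look('10',[-.003,0,.0154],(.415,-.316))
cap('wrist','w10');print(monitor.sense()['wrist_force'])"
```

```text
[ 0.41823265 -0.31767348  0.12616255] [-1.79604195e+02 -2.92377323e-02 -1.09991330e+01]
[-5.53887763  5.15019028 17.2530054 ]
```

View pics/ov10.png

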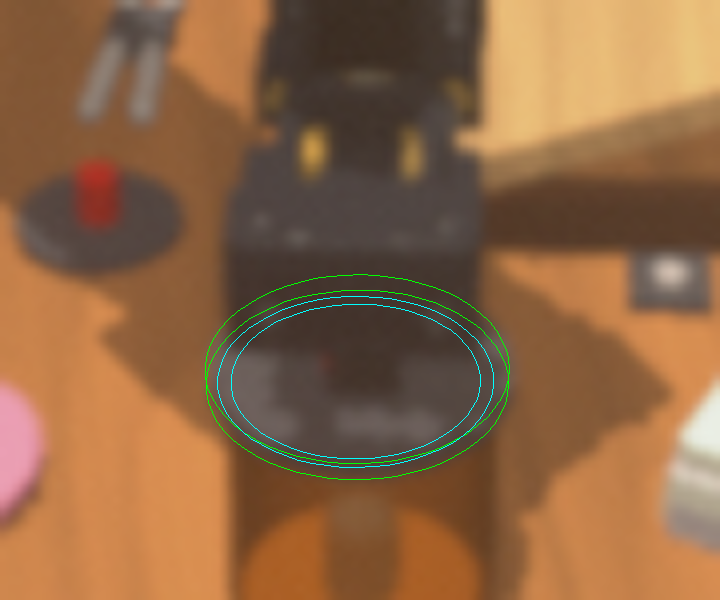

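View pics/w10.png

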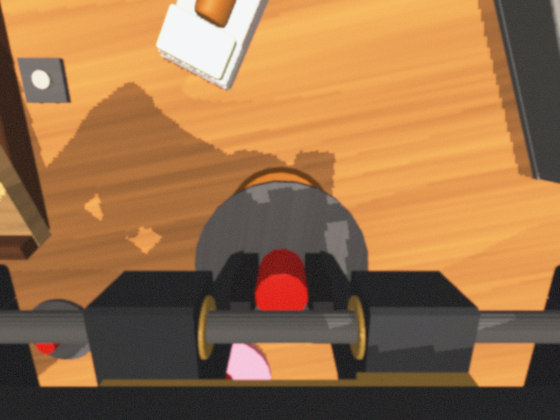

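drive_tool([
  [0, 0, 0, 0],
  [0, 0, 0, 0],
])

```text
t: 9.92
eef_pos: [0.4184, -0.3177, 0.1271]
eef_rot: [-179.7, -0.1, -11.0]
wrist_force: [0.1, 0.2, -1.2]
opening: 0.0233
```

drive_tool([
  [0, 0, 0, 0],
  [0, 0, 0, 0],
  [0, 0, 0, 0],
  [0, 0, -0.02, 0],
  [0, 0, -0.04, 0],
  [0, 0, -0.07, 0],
  [0, 0, -0.07, 0],
  [0, 0, -0.05, 0],
  [0, 0, 0, 0],
], jaw=-0.2)

```text
t: 10.67
eef_pos: [0.4175, -0.3178, 0.2587]
eef_rot: [-179.5, 0.1, -11.0]
wrist_force: [1.6, 0.6, 0.7]
opening: 0.0527
```

```bash
python3 -c "
from h import *
cap('wrist','w11');cap('side','s11');crop('s11','c19',225,225,100,90,7);print(pose()[:3,3])"
```

```text
[ 0.41676009 -0.31685016  0.25434374]
```

View pics/c19.png

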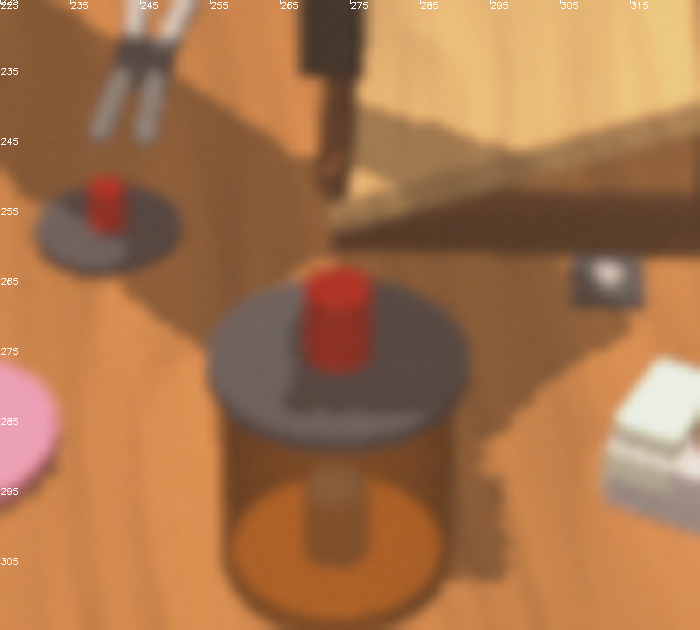

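View pics/w11.png

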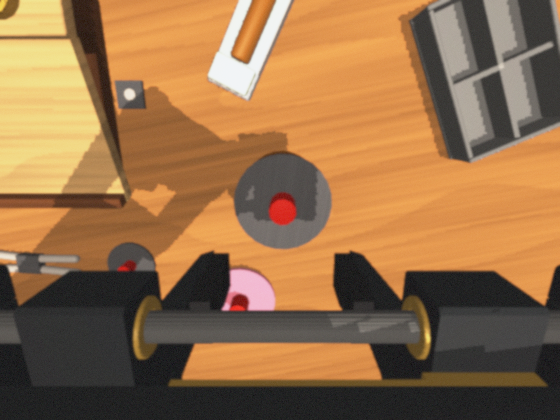

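The cover sits level on the jar. In the side crop the disc is centred over the glass at about (273,276) and the knob is upright. Next is the lamp on the right.

```bash
python3 plan.py .565 -.305 .2 -37.6 6
```

```text
n 6 d [ 0.1482  0.0119 -0.0543] dyaw -26.6 from [ 0.4168 -0.3169  0.2543] -10.99
[[0.048, -0.013, 0.018, 0.049], [0.047, -0.017, 0.018, 0.049], [0.045, -0.021, 0.018, 0.049], [0.043, -0.024, 0.018, 0.049], [0.041, -0.027, 0.018, 0.049], [0.039, -0.03, 0.018, 0.049]]
```

drive_tool([
  [0.048, -0.013, 0.018, 0.05],
  [0.047, -0.017, 0.018, 0.05],
  [0.045, -0.021, 0.018, 0.05],
  [0.043, -0.024, 0.018, 0.05],
  [0.041, -0.027, 0.018, 0.05],
  [0.03, -0.02, 0.018, 0.04],
  [0, 0, 0, 0],
], jaw=-1)

```text
t: 11.35
eef_pos: [0.5606, -0.3044, 0.187]
eef_rot: [-179.5, 1.5, -38.5]
wrist_force: [-1.0, 0.7, -0.1]
opening: 0.0877
```

```bash
python3 -c "
from h import *
cap('wrist','w12');print(monitor.sense()['eef_rot'],pose()[:3,3])"
```

```text
[-179.53804934    1.55789923  -38.369654  ] [ 0.55949824 -0.3044793   0.18768462]
```

View pics/w12.png

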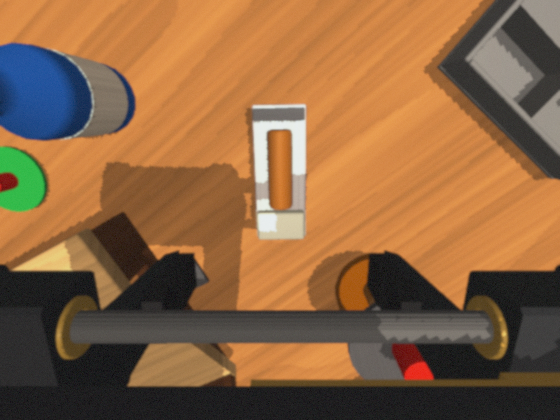

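```bash
python3 -c "
from h import *
crop('w12','c20',235,95,90,150,5)"
```

```text
(no output)
```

View pics/c20.png

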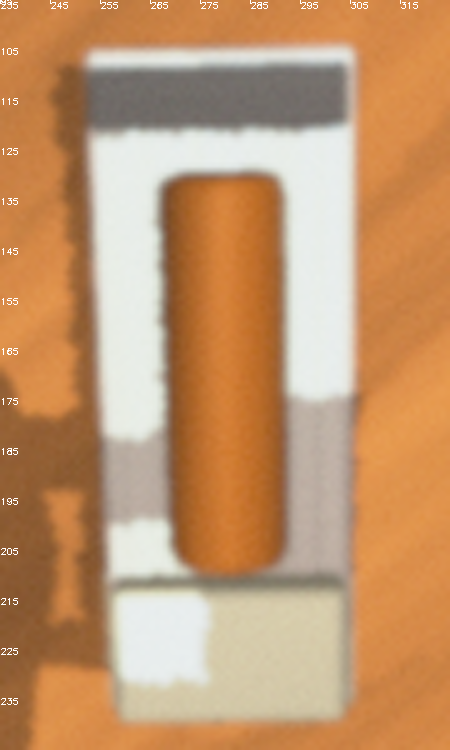

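```bash
cat > lamp.py <<'E'
from h import *
def lampfit(d,far2,left,right):
    # far2: 2 far-end block-top corners; left/right: points on side edges of block top. returns centre xy, yaw
    F=[onz(d,u,.028) for u in far2];L=onz(d,left,.028);Rr=onz(d,right,.028)
    far=(F[0]+F[1])/2;near=(L+Rr)/2
    v=far-near;yaw=np.arctan2(v[1],v[0]);e=np.array([np.cos(yaw),np.sin(yaw)])
    print('far',far,'width',np.linalg.norm(F[0]-F[1]),np.linalg.norm(L-Rr),'yaw',np.rad2deg(yaw),'centre',far[:2]-.06*e)
E
python3 - <<'E'
from lamp import *
d=load('w12');lampfit(d,[(252.6,105),(306,104.4)],(257,223),(305.4,223))
f=[onz(d,u,.041) for u in((259,238.6),(304,238.6))];print('ceramic foot end',(f[0]+f[1])/2,np.linalg.norm(f[0]-f[1]))
d=load('w1') # corners: crop c6 scale4 off 420,5 : far-left top corner(370,35) ,foot..
print(onz(d,(420+372/4,5+35/4),.028))
E
```

```text
far [ 0.62537149 -0.35407312  0.028     ] width 0.04465897731401006 0.04543419856960394 yaw -37.676812732847175 centre [ 0.57788324 -0.31740071]
ceramic foot end [ 0.53393434 -0.2837298   0.041     ] 0.04092225878914122
[ 0.63808907 -0.33491633  0.028     ]
```

```bash
python3 plan.py .5666 -.3073 .07 -37.65 4
```

```text
n 4 d [ 0.0071 -0.0028 -0.1177] dyaw 0.7 from [ 0.5595 -0.3045  0.1877] -38.37
[[0.004, -0.001, 0.059, -0.002], [0.004, -0.001, 0.059, -0.002], [0.004, -0.001, 0.059, -0.002], [0.004, -0.001, 0.059, -0.002]]
```

drive_tool([
  [0.004, 0, 0.05, -0.002],
  [0.004, 0, 0.06, -0.002],
  [0.004, 0, 0.06, -0.002],
  [0.004, 0, 0.04, -0.002],
  [0, 0, 0, 0],
])

```text
t: 11.82
eef_pos: [0.5602, -0.3074, 0.0785]
eef_rot: [-179.5, 1.7, -37.2]
wrist_force: [0.3, 0.4, -0.0]
opening: 0.0883
```

```bash
python3 plan.py .5666 -.3073 .032 -37.65 2;python3 -c "
from h import *
cap('wrist','w13');print(monitor.sense()['eef_rot'],pose()[:3,3])"
```

```text
n 2 d [ 0.0064  0.0001 -0.0465] dyaw -0.5 from [ 0.5602 -0.3074  0.0785] -37.19
[[0.005, -0.004, 0.047, 0.003], [0.005, -0.004, 0.047, 0.003]]
[-179.55341323    1.54503694  -37.21009308] [ 0.56066193 -0.30778713  0.08050767]
```

View pics/w13.png

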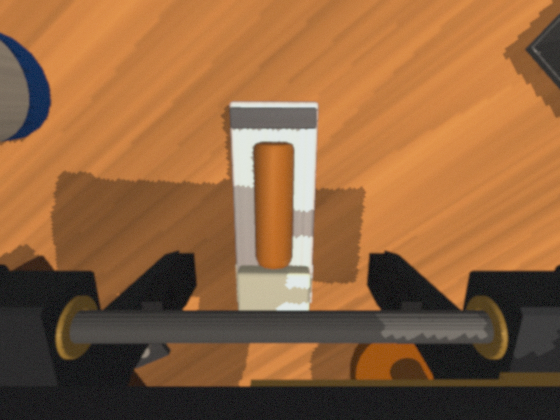

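```bash
python3 -c "
from lamp import *
d=load('w13');lampfit(d,[(229.5,102.5),(318,102.5)],(236,265),(313,265))"
```

```text
far [ 0.62571358 -0.35349948  0.028     ] width 0.0449235871739849 0.04601931489813871 yaw -37.33801019451803 centre [ 0.5780093  -0.31710852]
```

drive_tool([
  [0.005, -0.005, 0.03, 0.003],
  [0.005, -0.004, 0.03, 0.003],
  [0.002, 0, 0.022, 0],
  [0, 0, 0.008, 0],
  [0, 0, 0, 0],
])

```text
t: 12.28
eef_pos: [0.5679, -0.3091, 0.0396]
eef_rot: [-179.6, 1.1, -37.7]
wrist_force: [0.7, 0.1, 0.6]
opening: 0.0881
```

drive_tool([
  [-0.003, -0.002, 0.009, 0],
  [0, 0, 0.005, 0],
  [0, 0, 0, 0],
])

```text
t: 12.53
eef_pos: [0.5676, -0.3077, 0.0339]
eef_rot: [-179.6, 1.0, -37.7]
wrist_force: [0.2, 0.2, -0.1]
opening: 0.0886
```

drive_tool([
  [0, 0, 0, 0],
  [0, 0, 0, 0],
  [0, 0, 0, 0],
  [0, 0, 0, 0],
  [0, 0, 0, 0],
  [0, 0, 0, 0],
], jaw=1)

```text
t: 13.03
eef_pos: [0.5681, -0.308, 0.0353]
eef_rot: [-179.6, 0.8, -37.7]
wrist_force: [0.6, 0.7, 0.3]
opening: 0.0501
```

drive_tool([
  [0, 0, 0, 0],
  [0, 0, 0, 0],
  [0, 0, 0, 0],
])

```text
t: 13.28
eef_pos: [0.5681, -0.3081, 0.0354]
eef_rot: [-179.6, 0.8, -37.7]
wrist_force: [0.4, 0.9, -1.0]
opening: 0.046
```

```bash
cat > tgt.py <<'E'
from fit import *
P=np.array([.473,-.0138,np.deg2rad(-10.65)])
def tcp(g,y,h,along=.014,tcph=.035,piv=.019):
    # g: gap foot-cleat, h: pivot height perp to deck (flush=piv)
    q=deckpt(P,[g+.06-along,y,h]);return np.round(q+[0,0,tcph-piv],4)
if __name__=='__main__':
    for y in(-.088,0):
        for g,h in((.010,.08),(.010,.0432),(.010,.030),(.010,.019),(0,.019)):print(y,g,h,tcp(g,y,h))
E
python3 tgt.py
```

```text
-0.088 0.01 0.08 [ 0.4816 -0.105   0.1503]
-0.088 0.01 0.0432 [ 0.4939 -0.1073  0.1157]
-0.088 0.01 0.03 [ 0.4984 -0.1081  0.1033]
-0.088 0.01 0.019 [ 0.5021 -0.1088  0.093 ]
-0.088 0 0.019 [ 0.4928 -0.1071  0.0896]
0 0.01 0.08 [ 0.4978 -0.0185  0.1503]
0 0.01 0.0432 [ 0.5102 -0.0208  0.1157]
0 0.01 0.03 [ 0.5146 -0.0216  0.1033]
0 0.01 0.019 [ 0.5183 -0.0223  0.093 ]
0 0 0.019 [ 0.5091 -0.0206  0.0896]
```

drive_tool([
  [0, 0, -0.02, 0],
  [0, 0, -0.04, 0],
  [0, 0, -0.07, 0],
  [0, 0, -0.07, 0],
  [0, 0, -0.07, 0],
  [0, 0, -0.04, 0],
  [0, 0, 0, 0],
])

```text
t: 13.87
eef_pos: [0.5677, -0.3092, 0.1972]
eef_rot: [-179.6, 1.3, -37.7]
wrist_force: [0.5, -0.8, -1.9]
opening: 0.0456
```

```bash
python3 plan.py .48 -.105 .19 -10.65 9; python3 -c "
from h import *
cap('wrist','w14')"
```

```text
n 9 d [-0.0877  0.2042 -0.0072] dyaw 27.0 from [ 0.5677 -0.3092  0.1972] -37.66
[[-0.043, -0.024, 0.002, -0.033], [-0.042, -0.026, 0.002, -0.033], [-0.04, -0.028, 0.002, -0.033], [-0.039, -0.03, 0.002, -0.033], [-0.037, -0.032, 0.002, -0.033], [-0.035, -0.034, 0.002, -0.033], [-0.034, -0.036, 0.002, -0.033], [-0.032, -0.038, 0.002, -0.033], [-0.03, -0.039, 0.002, -0.033]]
```

View pics/w14.png

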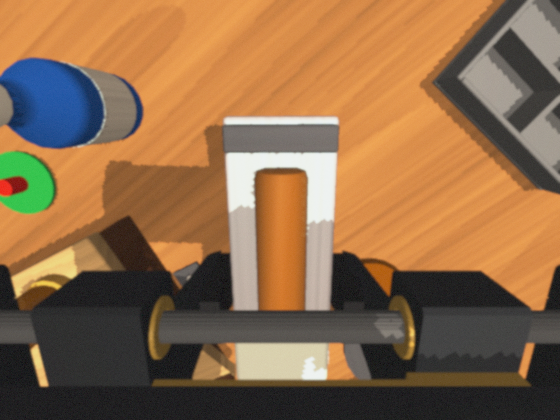

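drive_tool([
  [-0.03, -0.012, 0, -0.02],
  [-0.042, -0.026, 0, -0.033],
  [-0.04, -0.028, 0.002, -0.033],
  [-0.039, -0.03, 0.002, -0.033],
  [-0.037, -0.032, 0.002, -0.033],
  [-0.035, -0.034, 0.002, -0.033],
  [-0.034, -0.036, 0.002, -0.033],
  [-0.032, -0.038, 0.002, -0.033],
  [-0.025, -0.03, 0.002, -0.033],
  [-0.01, -0.015, 0, -0.01],
  [0, 0, 0, 0],
  [0, 0, 0, 0],
])

```text
t: 14.92
eef_pos: [0.468, -0.0976, 0.174]
eef_rot: [-178.3, 2.9, -10.1]
wrist_force: [1.1, -0.4, -1.6]
opening: 0.0456
```

```bash
python3 plan.py .4816 -.105 .150 -10.65 4
```

```text
n 4 d [ 0.0136 -0.0074 -0.024 ] dyaw -0.5 from [ 0.468  -0.0976  0.174 ] -10.11
[[0.007, 0.002, 0.012, 0.001], [0.007, 0.002, 0.012, 0.001], [0.007, 0.002, 0.012, 0.001], [0.007, 0.002, 0.012, 0.001]]
```

drive_tool([
  [0.007, 0.002, 0.01, 0.001],
  [0.007, 0.002, 0.01, 0.001],
  [0.007, 0.002, 0.008, 0.001],
  [0.006, 0.002, 0.005, 0.002],
  [0, 0, 0, 0],
])

```text
t: 15.33
eef_pos: [0.4822, -0.1073, 0.1532]
eef_rot: [-178.4, 3.0, -11.0]
wrist_force: [-0.4, -0.2, -2.0]
opening: 0.0459
```

```bash
python3 plan.py .4939 -.1073 .1157 -10.65 4; python3 -c "
from h import *
print(pose()[:3,3],monitor.sense()['eef_rot'])
cap('wrist','w15');cap('side','s15');crop('s15','c21',230,150,130,110,6)"
```

```text
n 4 d [ 0.0117  0.     -0.0375] dyaw 0.3 from [ 0.4822 -0.1073  0.1532] -10.98
[[0.006, -0.001, 0.019, -0.001], [0.006, -0.001, 0.019, -0.001], [0.006, -0.001, 0.019, -0.001], [0.006, -0.001, 0.019, -0.001]]
[ 0.48216051 -0.10731018  0.15316817] [-178.35415846    2.99038994  -10.98499862]
```

View pics/c21.png

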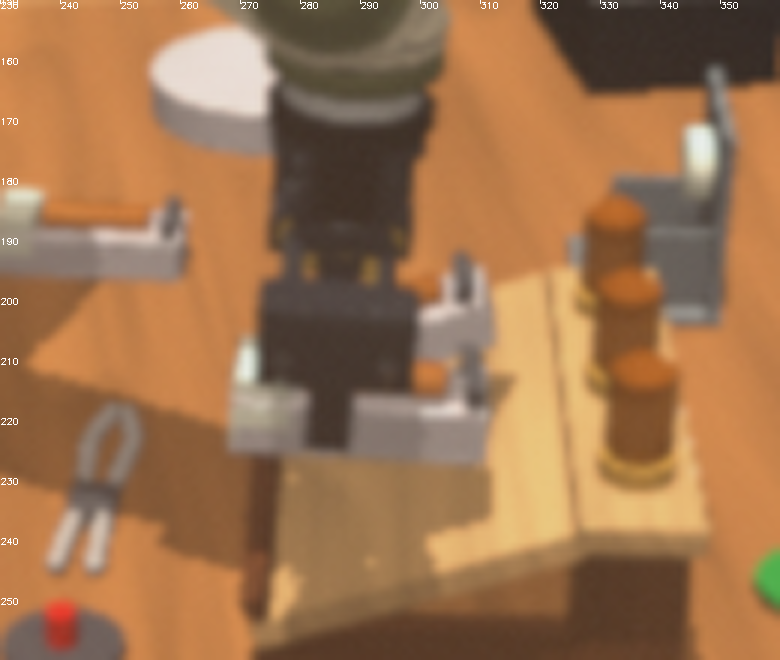

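View pics/w15.png

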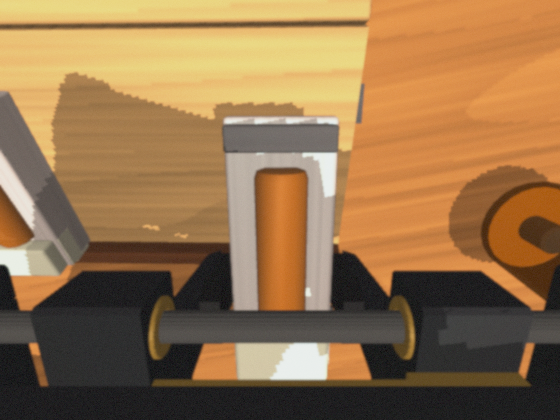

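drive_tool([
  [0.006, -0.003, 0.015, -0.002],
  [0.006, -0.002, 0.015, -0.001],
  [0.006, 0, 0.015, 0],
  [0.003, 0, 0.008, 0],
])

```text
t: 15.77
eef_pos: [0.4926, -0.1055, 0.1254]
eef_rot: [-178.4, 2.8, -10.7]
wrist_force: [-0.1, -0.4, -3.0]
opening: 0.0457
```

drive_tool([
  [0.003, 0, 0.008, 0],
  [0.003, 0, 0.008, 0],
])

```text
t: 15.93
eef_pos: [0.4952, -0.1054, 0.1159]
eef_rot: [-178.4, 2.9, -10.6]
wrist_force: [-5.3, 0.5, 3.5]
opening: 0.0456
```

drive_tool([
  [0.004, 0, 0.012, 0],
  [0.004, 0, 0.012, 0],
])

```text
t: 16.1
eef_pos: [0.4984, -0.1056, 0.1032]
eef_rot: [-178.4, 3.0, -10.6]
wrist_force: [-4.3, 1.0, 2.1]
opening: 0.046
```

drive_tool([
  [0.003, 0, 0.01, 0],
  [0.002, 0, 0.006, 0],
])

```text
t: 16.27
eef_pos: [0.5005, -0.1056, 0.0938]
eef_rot: [-178.4, 3.0, -10.6]
wrist_force: [-3.2, 0.9, 1.8]
opening: 0.046
```

```bash
python3 -c "
from h import *
cap('wrist','w16');cap('side','s16');crop('s16','c22',230,150,130,110,6)"
```

```text
(no output)
```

View pics/c22.png

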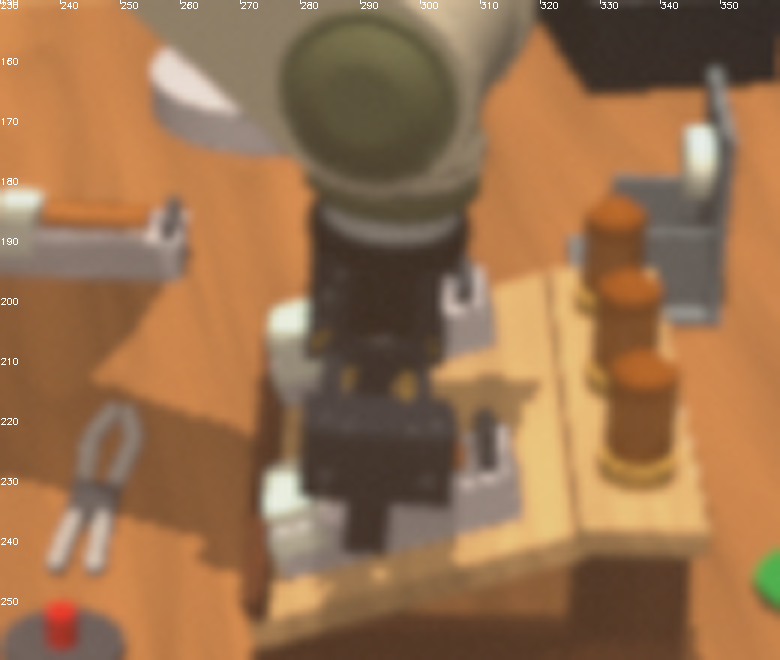

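View pics/w16.png

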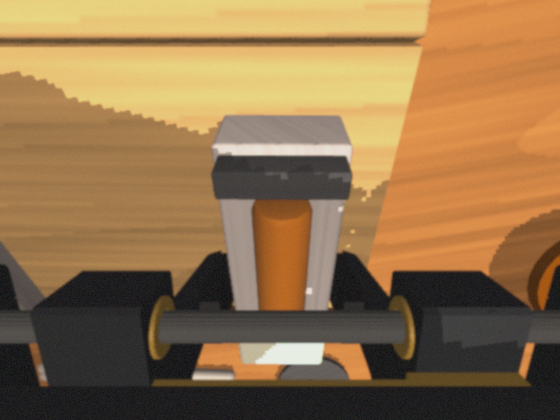

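drive_tool([
  [0.001, 0, 0.005, 0],
  [0.001, 0, 0.005, 0],
])

```text
t: 16.53
eef_pos: [0.5018, -0.1055, 0.0912]
eef_rot: [-178.3, 3.0, -10.6]
wrist_force: [-16.1, 5.8, 37.1]
opening: 0.0462
```

drive_tool([
  [-0.004, 0, -0.001, 0],
  [-0.006, 0, 0.001, 0],
])

```text
t: 16.7
eef_pos: [0.498, -0.1049, 0.0926]
eef_rot: [-178.4, 2.8, -10.6]
wrist_force: [-0.9, -0.2, -0.8]
opening: 0.0459
```

drive_tool([
  [-0.006, 0, 0.002, 0],
  [-0.006, 0, 0.002, 0],
])

```text
t: 16.87
eef_pos: [0.4935, -0.1041, 0.0915]
eef_rot: [-178.4, 2.4, -10.6]
wrist_force: [13.7, 2.8, 6.0]
opening: 0.0454
```

drive_tool([
  [-0.003, 0, 0.003, 0],
  [0, 0, 0, 0],
])

```text
t: 17.03
eef_pos: [0.4939, -0.1044, 0.0912]
eef_rot: [-178.5, 1.9, -10.7]
wrist_force: [-0.5, 0.2, -1.9]
opening: 0.0456
```

```bash
python3 -c "
from h import *
cap('wrist','w17');cap('side','s17');cap('top','t17');crop('s17','c23',230,150,130,110,6);crop('t17','c24',225,140,120,100,6)"
```

```text
(no output)
```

View pics/c23.png

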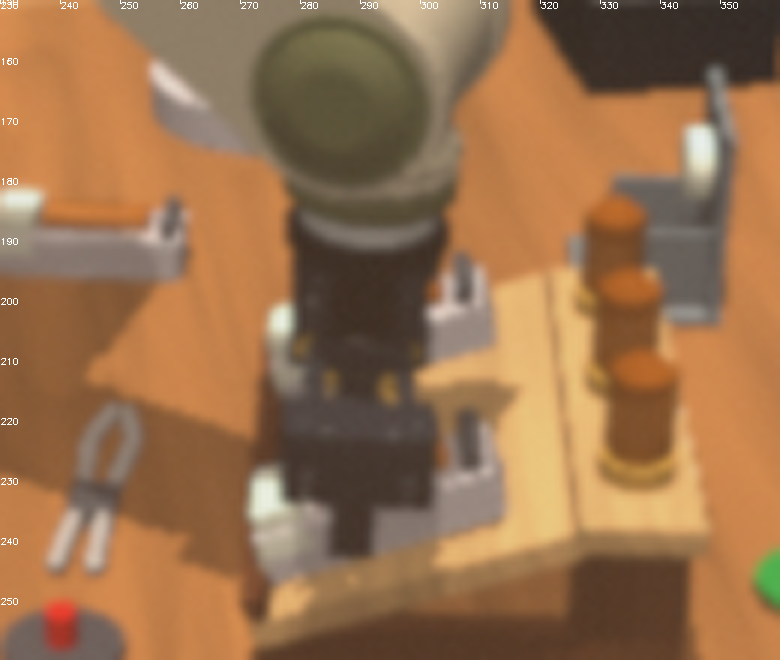

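View pics/w17.png

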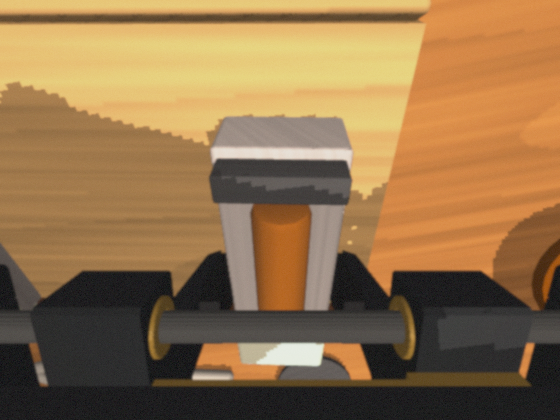

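```bash
cat > lov.py <<'E'
from tgt import *
def lampbox(T): # corners of block in lamp frame origin foot-bottom-middle
    c=np.array([(x,y,z) for x in(0,.12) for y in(-.023,.023) for z in(0,.028)]);return c@T[:3,:3].T+T[:3,3]
E_=[(0,1),(2,3),(4,5),(6,7),(0,2),(1,3),(4,6),(5,7),(0,4),(1,5),(2,6),(3,7)]
def lampT(g,y,tilt=0,lift=0,yaw=0):
    D=deckT(P);M=np.eye(4);M[:3,:3]=(R.from_euler('z',yaw,degrees=True)*R.from_euler('y',tilt,degrees=True)).as_matrix();M[:3,3]=[g,y,lift];return D@M
def overlay(name,Ts,x0,y0,w,h,s,out,deck=True):
    d=load(name);im=cv2.resize(d['frame'][y0:y0+h,x0:x0+w,::-1],None,fx=s,fy=s,interpolation=cv2.INTER_CUBIC)
    cols=[(0,255,0),(255,255,0),(255,0,255)]
    for T,col in zip(Ts,cols):
        u=((proj(d,lampbox(T))-[x0,y0]+.5)*s).astype(int)
        for a,b in E_: cv2.line(im,tuple(map(int,u[a])),tuple(map(int,u[b])),col,1)
    if deck:
        for q in([(0,-.135,0),(.15,-.135,0),(.15,.135,0),(0,.135,0)],[(0,-.135,.014),(0,.135,.014)]):
            u=((proj(d,[deckpt(P,a) for a in q])-[x0,y0]+.5)*s).astype(np.int32);cv2.polylines(im,[u],True,(255,0,0),1)
    cv2.imwrite(f'pics/{out}.png',im)
E
python3 - <<'E'
from lov import *
overlay('s17',[lampT(0,-.085),lampT(0,.088)],230,150,130,110,6,'o1')
overlay('w17',[lampT(0,-.085)],150,0,300,390,2,'o2')
E
```

```text
(no output)
```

View pics/o1.png

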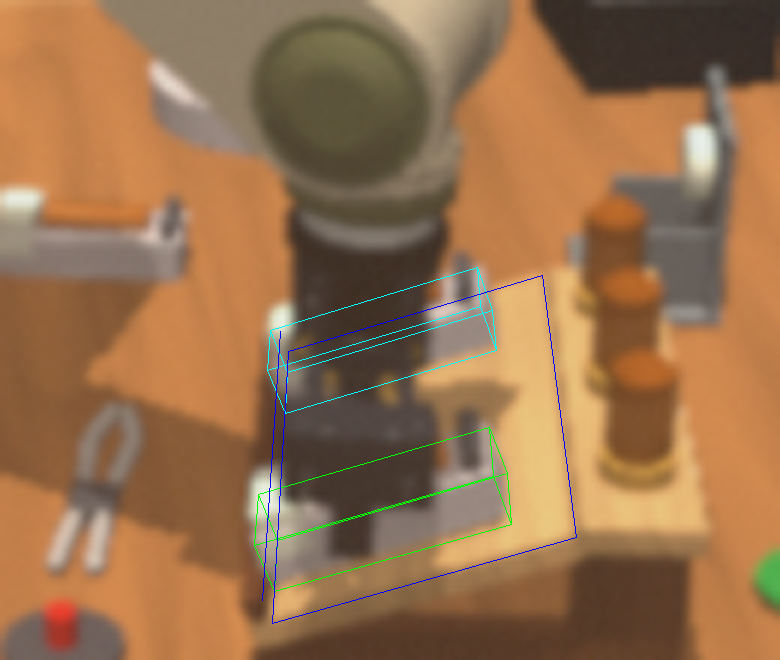

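View pics/o2.png

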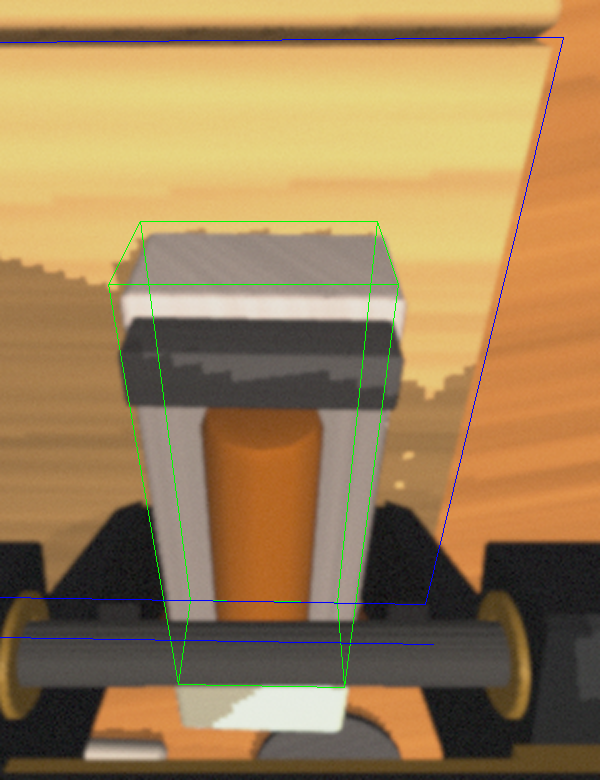

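drive_tool([
  [0.002, 0, 0.005, 0],
])

```text
t: 17.27
eef_pos: [0.4946, -0.1045, 0.0886]
eef_rot: [-178.5, 2.0, -10.7]
wrist_force: [-4.0, 2.7, 31.8]
opening: 0.0459
```

drive_tool([
  [0.0, 0, 0.006, 0],
])

```text
t: 17.35
eef_pos: [0.4951, -0.1046, 0.0877]
eef_rot: [-178.5, 1.9, -10.6]
wrist_force: [-9.8, 4.6, 40.8]
opening: 0.0462
```

drive_tool([
  [0, 0, 0, 0],
  [-0.006, 0, 0.002, 0],
])

```text
t: 17.52
eef_pos: [0.4945, -0.1046, 0.0886]
eef_rot: [-178.5, 1.5, -10.7]
wrist_force: [16.0, 2.0, 8.0]
opening: 0.0459
```

drive_tool([
  [-0.006, 0, 0.003, 0],
])

```text
t: 17.6
eef_pos: [0.4943, -0.1046, 0.0886]
eef_rot: [-178.6, 1.0, -10.7]
wrist_force: [14.1, 2.5, 7.7]
opening: 0.0459
```

drive_tool([
  [0, 0, 0, 0],
])

```text
t: 17.68
eef_pos: [0.4949, -0.1046, 0.0889]
eef_rot: [-178.6, 0.8, -10.7]
wrist_force: [-0.2, 0.2, -3.0]
opening: 0.0457
```

drive_tool([
  [0, 0, 0, 0],
  [0, 0, 0, 0],
  [0, 0, 0, 0],
  [0, 0, 0, 0],
], jaw=-0.5)

```text
t: 18.02
eef_pos: [0.4937, -0.1044, 0.0876]
eef_rot: [-178.6, 1.1, -10.7]
wrist_force: [0.5, -0.4, 0.0]
opening: 0.0662
```

drive_tool([
  [0, 0, -0.02, 0],
  [0, 0, -0.05, 0],
  [0, 0, -0.07, 0],
  [0, 0, -0.07, 0],
  [0, 0, -0.05, 0],
  [0, 0, 0, 0],
])

```text
t: 18.52
eef_pos: [0.4938, -0.1078, 0.2243]
eef_rot: [-178.5, 1.5, -10.7]
wrist_force: [1.0, 0.2, 0.4]
opening: 0.0659
```

```bash
python3 -c "
from h import *
print(pose()[:3,3],monitor.sense()['eef_rot'])
cap('wrist','w18');cap('side','s18');crop('s18','c25',230,150,130,110,6)"
```

```text
[ 0.49380114 -0.107821    0.22433997] [-178.47746272    1.45497367  -10.74130424]
```

View pics/c25.png

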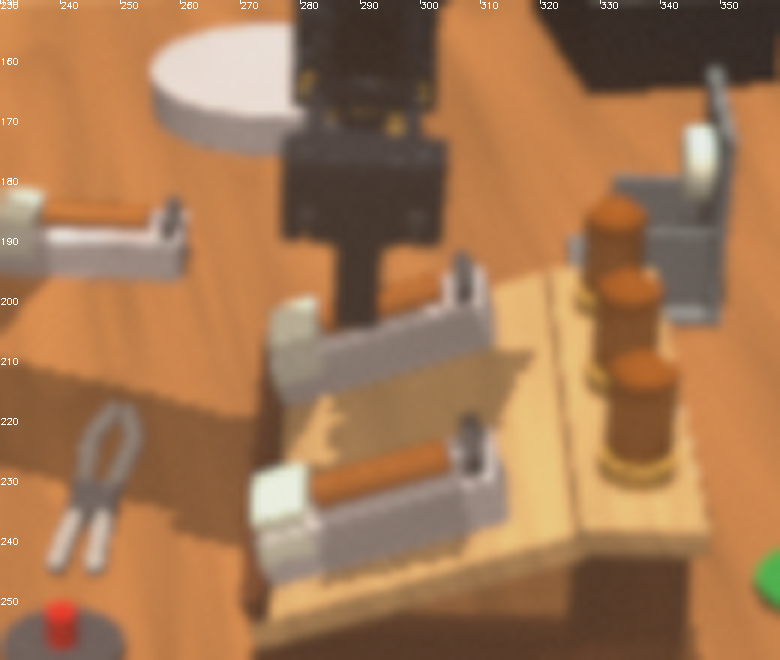

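View pics/w18.png

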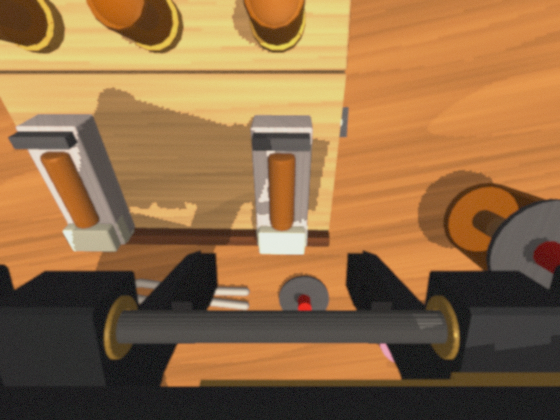

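Lamp A lies flat. Its far edge is at row 117 in the wrist view, the same as lamp C, and its foot is at the cleat. Next is lamp B.

```bash
python3 plan.py .39 .318 .2 -13.8 12
```

```text
n 12 d [-0.1026  0.4252 -0.0201] dyaw -3.1 from [ 0.4926 -0.1072  0.2201] -10.74
[[-0.03, -0.066, 0.003, 0.003], [-0.03, -0.066, 0.003, 0.003], [-0.031, -0.066, 0.003, 0.003], [-0.031, -0.066, 0.003, 0.003], [-0.031, -0.066, 0.003, 0.003], [-0.031, -0.066, 0.003, 0.003], [-0.032, -0.066, 0.003, 0.003], [-0.032, -0.065, 0.003, 0.003], [-0.032, -0.065, 0.003, 0.003], [-0.033, -0.065, 0.003, 0.003], [-0.033, -0.065, 0.003, 0.003], [-0.033, -0.065, 0.003, 0.003]]
```

drive_tool([
  [-0.02, -0.04, 0, 0.003],
  [-0.03, -0.066, 0, 0.003],
  [-0.031, -0.066, 0, 0.003],
  [-0.031, -0.066, 0.003, 0.003],
  [-0.031, -0.066, 0.003, 0.003],
  [-0.031, -0.066, 0.003, 0.003],
  [-0.032, -0.066, 0.003, 0.003],
  [-0.032, -0.065, 0.003, 0.003],
  [-0.032, -0.065, 0.003, 0.003],
  [-0.033, -0.065, 0.003, 0.003],
  [-0.03, -0.06, 0.003, 0.003],
  [-0.015, -0.03, 0.003, 0.003],
  [0, 0, 0, 0],
], jaw=-1)

```text
t: 19.7
eef_pos: [0.3855, 0.298, 0.2057]
eef_rot: [-179.1, 3.8, -14.5]
wrist_force: [-0.2, -0.6, -0.1]
opening: 0.0883
```

```bash
python3 -c "
from h import *
print(pose()[:3,3],monitor.sense()['eef_rot'])
cap('wrist','w19')"
```

```text
[0.38549823 0.29796311 0.20573625] [-179.11582724    3.81406986  -14.52177048]
```

View pics/w19.png

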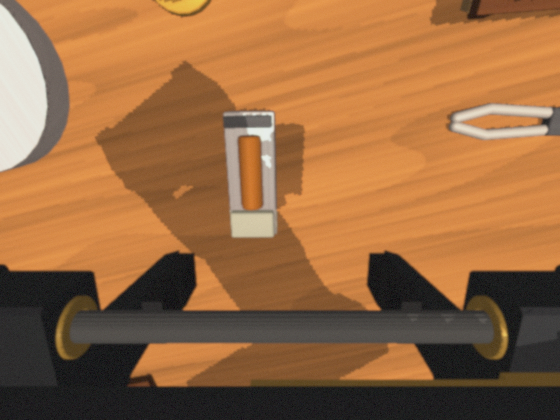

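```bash
python3 -c "
from h import *
crop('w19','c26',205,95,90,150,5)"
```

```text
(no output)
```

View pics/c26.png

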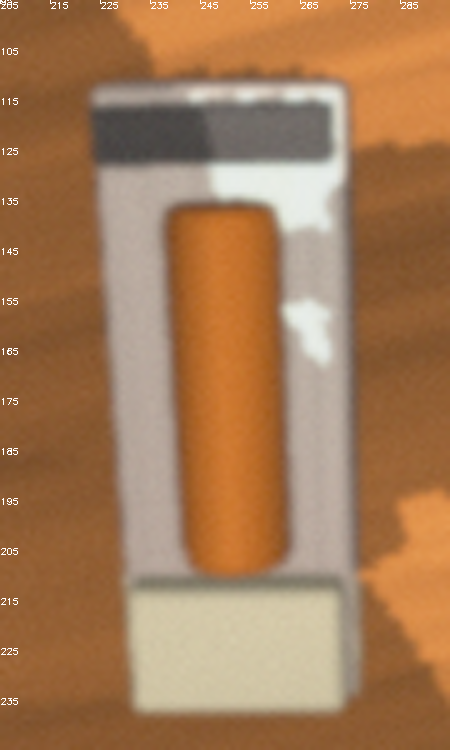

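Run:
```python
from lamp import *
d=load('w19');lampfit(d,[(223.6,112.6),(274.4,111.4)],(230,209),(276,209))
f=[onz(d,u,.041) for u in((232,237),(274,237))];print('ceramic end',(f[0]+f[1])/2)
```

```text
far [0.45929184 0.31009009 0.028     ] width 0.04539613899315404 0.04569378017948914 yaw -14.111486687799726 centre [0.40110245 0.32471866]
ceramic end [0.34661791 0.33806892 0.041     ]
```

```bash
python3 plan.py .390 .327 .08 -14.0 5
```

```text
n 5 d [ 0.0043  0.0302 -0.1256] dyaw 0.5 from [0.3857 0.2968 0.2056] -14.53
[[-0.001, -0.012, 0.05, -0.001], [-0.001, -0.012, 0.05, -0.001], [-0.001, -0.012, 0.05, -0.001], [-0.001, -0.012, 0.05, -0.001], [-0.001, -0.012, 0.05, -0.001]]
```

drive_tool([
  [0.002, -0.012, 0.045, -0.001],
  [0.002, -0.014, 0.05, -0.001],
  [0.002, -0.014, 0.05, -0.001],
  [0.002, -0.012, 0.05, -0.001],
  [0.002, -0.008, 0.03, -0.001],
  [0, 0, 0, 0],
])

```text
t: 20.25
eef_pos: [0.392, 0.322, 0.0857]
eef_rot: [-179.4, 4.0, -14.3]
wrist_force: [-0.1, 0.1, 0.1]
opening: 0.0881
```

```bash
python3 -c "
from h import *
print(pose()[:3,3],monitor.sense()['eef_rot'])
cap('wrist','w20')";python3 plan.py .390 .327 .034 -14.0 3
```

```text
[0.39195601 0.32200276 0.08571207] [-179.43222552    4.0236783   -14.31854295]
n 3 d [-0.0023  0.0051 -0.0529] dyaw 0.3 from [0.3923 0.3219 0.0869] -14.33
[[-0.002, -0.003, 0.035, -0.001], [-0.002, -0.003, 0.035, -0.001], [-0.002, -0.003, 0.035, -0.001]]
```

View pics/w20.png

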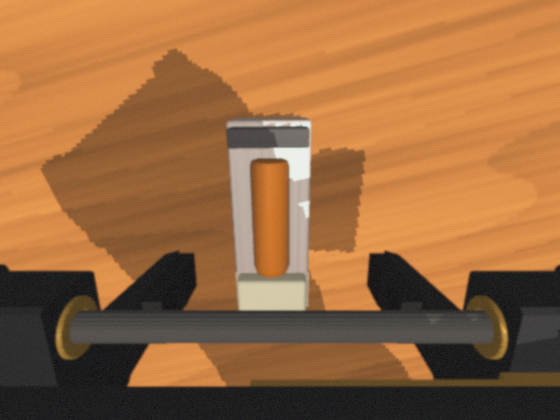

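drive_tool([
  [0.001, -0.005, 0.03, -0.001],
  [0.001, -0.004, 0.03, -0.001],
  [0.001, -0.001, 0.025, 0],
  [0, 0, 0.01, 0],
  [0, 0, 0, 0],
])

```text
t: 20.72
eef_pos: [0.3952, 0.3241, 0.0424]
eef_rot: [-179.2, 3.7, -14.4]
wrist_force: [0.5, 0.9, 0.0]
opening: 0.0881
```

drive_tool([
  [-0.009, -0.004, 0.01, 0],
  [-0.002, 0, 0.007, 0],
  [0, 0, 0, 0],
])

```text
t: 20.97
eef_pos: [0.3908, 0.3274, 0.0362]
eef_rot: [-179.1, 3.6, -14.5]
wrist_force: [-0.0, -0.5, -0.4]
opening: 0.0883
```

drive_tool([
  [0, 0, 0, 0],
  [0, 0, 0, 0],
  [0, 0, 0, 0],
  [0, 0, 0, 0],
  [0, 0, 0, 0],
  [0, 0, 0, 0],
  [0, 0, 0, 0],
  [0, 0, 0, 0],
  [0, 0, 0, 0],
], jaw=1)

```text
t: 21.72
eef_pos: [0.3914, 0.3278, 0.0378]
eef_rot: [-179.0, 3.5, -14.4]
wrist_force: [-0.2, 0.3, 0.3]
opening: 0.0454
```

```bash
python3 -c "
from h import *
print(pose()[:3,3],monitor.sense()['eef_rot'])
cap('wrist','w21')"
```

```text
[0.39140499 0.32783591 0.03783361] [-179.02500394    3.47211228  -14.41584857]
```

View pics/w21.png

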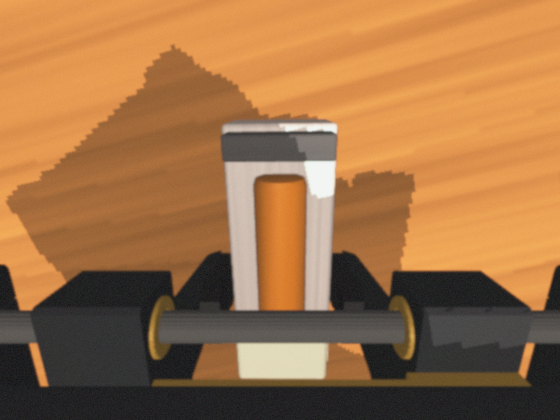

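Run:
```python
from tgt import *
for g,h in((.010,.085),(.010,.045),(.010,.032),(.010,.021),(0,.021)):print(g,h,tcp(g,0,h,.0125,.0378,.021)+[.0015,0,-.001])
```

```text
0.01 0.085 [ 0.499  -0.0184  0.1553]
0.01 0.045 [ 0.5125 -0.0209  0.1178]
0.01 0.032 [ 0.5168 -0.0218  0.1055]
0.01 0.021 [ 0.5205 -0.0225  0.0952]
0 0.021 [ 0.5113 -0.0207  0.0918]
```

drive_tool([
  [0, 0, -0.02, 0],
  [0, 0, -0.04, 0],
  [0, 0, -0.07, 0],
  [0, 0, -0.07, 0],
  [0, 0, -0.07, 0],
  [0, 0, -0.05, 0],
  [0, 0, 0, 0],
])

```text
t: 22.35
eef_pos: [0.3985, 0.3213, 0.2055]
eef_rot: [-179.4, 3.8, -14.4]
wrist_force: [-0.7, 0.4, -1.0]
opening: 0.0455
```

```bash
python3 plan.py .47 -.014 .2 -10.65 11
```

```text
n 11 d [ 0.0715 -0.3353 -0.0055] dyaw 3.8 from [0.3985 0.3213 0.2055] -14.43
[[0.028, 0.056, 0.001, -0.004], [0.027, 0.056, 0.001, -0.004], [0.027, 0.056, 0.001, -0.004], [0.027, 0.056, 0.001, -0.004], [0.026, 0.056, 0.001, -0.004], [0.026, 0.057, 0.001, -0.004], [0.026, 0.057, 0.001, -0.004], [0.025, 0.057, 0.001, -0.004], [0.025, 0.057, 0.001, -0.004], [0.025, 0.057, 0.001, -0.004], [0.024, 0.057, 0.001, -0.004]]
```

drive_tool([
  [0.015, 0.03, -0.002, -0.004],
  [0.027, 0.056, -0.002, -0.004],
  [0.027, 0.056, -0.002, -0.004],
  [0.027, 0.056, -0.001, -0.004],
  [0.026, 0.056, -0.001, -0.004],
  [0.026, 0.057, -0.001, -0.004],
  [0.026, 0.057, -0.001, -0.004],
  [0.025, 0.057, -0.001, -0.004],
  [0.025, 0.057, -0.001, -0.004],
  [0.024, 0.055, -0.001, -0.004],
  [0.015, 0.035, 0, -0.002],
  [0.005, 0.015, 0, 0],
  [0, 0, 0, 0],
  [0, 0, 0, 0],
])

```text
t: 23.52
eef_pos: [0.4606, -0.0074, 0.1888]
eef_rot: [-179.1, 4.7, -10.3]
wrist_force: [-0.5, 0.2, -2.0]
opening: 0.0457
```

```bash
python3 -c "
from h import *
cap('wrist','w22')
print(pose()[:3,3],monitor.sense()['eef_rot'])"; python3 plan.py .494 -.0184 .17 -10.65 4
```

```text
[ 0.46056578 -0.00707586  0.18884916] [-179.08858381    4.71358047  -10.25608416]
n 4 d [ 0.0334 -0.0113 -0.0188] dyaw -0.4 from [ 0.4606 -0.0071  0.1888] -10.26
[[0.017, 0.003, 0.009, 0.001], [0.017, 0.003, 0.009, 0.001], [0.017, 0.003, 0.009, 0.001], [0.017, 0.003, 0.009, 0.001]]
```

View pics/w22.png

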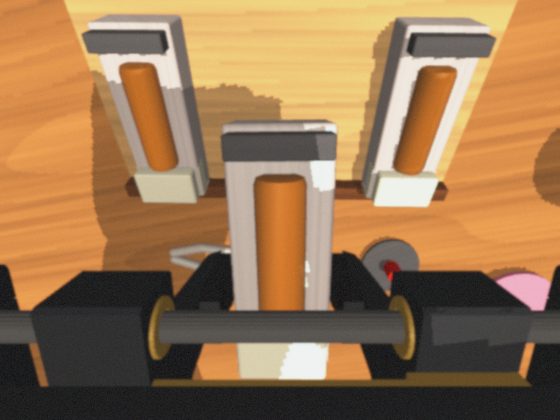

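drive_tool([
  [0.017, 0.002, 0.006, 0.001],
  [0.017, 0.002, 0.006, 0.001],
  [0.017, 0.002, 0.006, 0.001],
  [0.015, 0.001, 0.006, 0.001],
  [0, 0, 0, 0],
])

```text
t: 23.98
eef_pos: [0.4942, -0.0129, 0.1724]
eef_rot: [-179.1, 4.7, -10.4]
wrist_force: [0.4, 0.8, -3.1]
opening: 0.0455
```

```bash
python3 -c "
from h import *
cap('wrist','w23')
print(pose()[:3,3],monitor.sense()['eef_rot'])"
```

```text
[ 0.49374712 -0.01276373  0.17257311] [-179.08669958    4.73187105  -10.34645738]
```

View pics/w23.png

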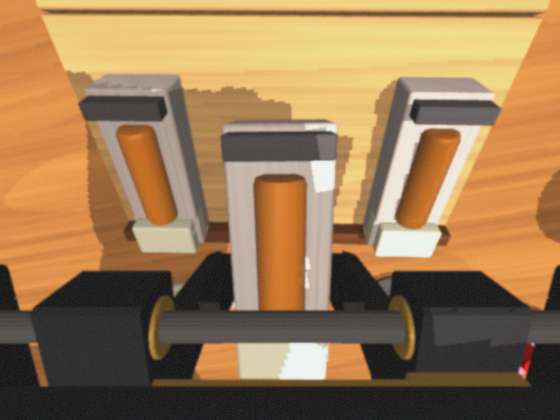

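drive_tool([
  [0.006, 0.006, 0.012, 0.002],
  [0.006, 0.005, 0.014, 0.003],
  [0.006, 0, 0.015, 0],
  [0.006, 0, 0.015, 0],
  [0, 0, 0, 0],
])

```text
t: 24.45
eef_pos: [0.5027, -0.02, 0.1403]
eef_rot: [-179.1, 4.8, -10.8]
wrist_force: [-0.3, 0.4, -3.1]
opening: 0.0458
```

drive_tool([
  [0.006, 0, 0.012, 0],
  [0.005, 0, 0.01, 0],
  [0.004, 0, 0.008, 0],
])

```text
t: 24.7
eef_pos: [0.5094, -0.021, 0.1236]
eef_rot: [-179.1, 4.8, -10.8]
wrist_force: [-0.0, -0.1, -2.4]
opening: 0.046
```

drive_tool([
  [0.004, 0, 0.01, 0],
  [0.004, 0, 0.01, 0],
])

```text
t: 24.87
eef_pos: [0.5125, -0.0213, 0.1126]
eef_rot: [-179.1, 4.8, -10.8]
wrist_force: [-5.0, 0.8, 3.2]
opening: 0.0455
```

drive_tool([
  [0.006, 0, 0.012, 0],
  [0.005, 0, 0.01, 0],
])

```text
t: 25.03
eef_pos: [0.517, -0.0219, 0.1003]
eef_rot: [-179.1, 4.9, -10.8]
wrist_force: [-3.8, 1.3, 1.9]
opening: 0.0458
```

drive_tool([
  [0.003, 0, 0.007, 0],
  [0.003, 0, 0.006, 0],
])

```text
t: 25.2
eef_pos: [0.5196, -0.0221, 0.0939]
eef_rot: [-179.1, 4.9, -10.8]
wrist_force: [-15.3, 4.0, 38.1]
opening: 0.0459
```

drive_tool([
  [-0.004, 0, 0, 0],
  [-0.006, 0, 0.002, 0],
  [-0.006, 0, 0.003, 0],
])

```text
t: 25.45
eef_pos: [0.5133, -0.0209, 0.0923]
eef_rot: [-179.1, 4.7, -10.8]
wrist_force: [16.1, 1.3, 8.5]
opening: 0.046
```

drive_tool([
  [-0.005, 0, 0.003, 0],
])

```text
t: 25.53
eef_pos: [0.5131, -0.0209, 0.0921]
eef_rot: [-179.1, 4.2, -10.8]
wrist_force: [13.6, -0.2, 10.0]
opening: 0.0458
```

drive_tool([
  [0.001, 0, 0.004, 0],
])

```text
t: 25.62
eef_pos: [0.5137, -0.021, 0.0916]
eef_rot: [-179.1, 4.1, -10.8]
wrist_force: [-20.5, 3.1, 35.5]
opening: 0.0456
```

drive_tool([
  [-0.004, 0, 0.002, 0],
  [-0.004, 0, 0.002, 0],
])

```text
t: 25.78
eef_pos: [0.513, -0.0209, 0.0922]
eef_rot: [-179.2, 3.4, -10.8]
wrist_force: [6.3, 0.5, 3.0]
opening: 0.0459
```

```bash
python3 -c "
from h import *
cap('wrist','w24');cap('side','s24');crop('s24','c27',230,150,130,110,6)
print(pose()[:3,3],monitor.sense()['eef_rot'])"
```

```text
[ 0.51300315 -0.02088555  0.09213509] [-179.15965651    3.40171996  -10.83888436]
```

View pics/c27.png

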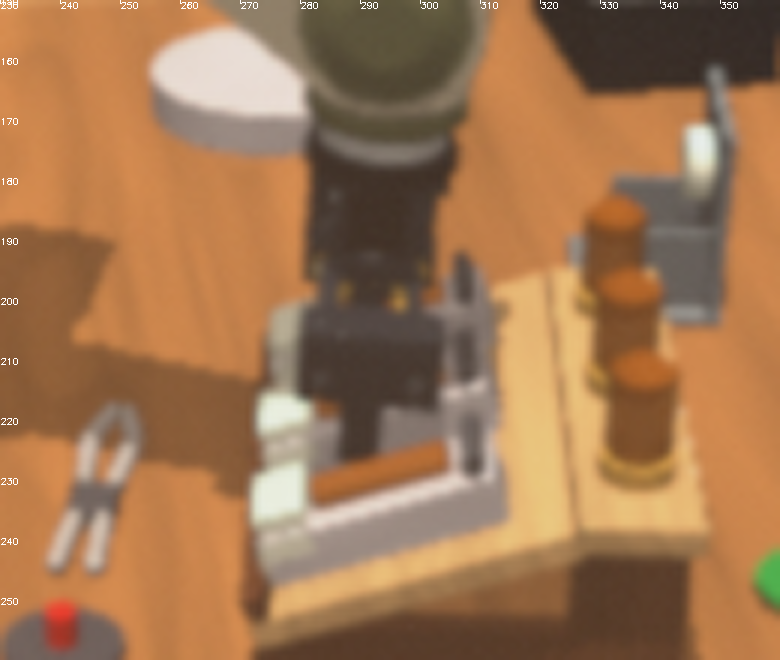

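View pics/w24.png

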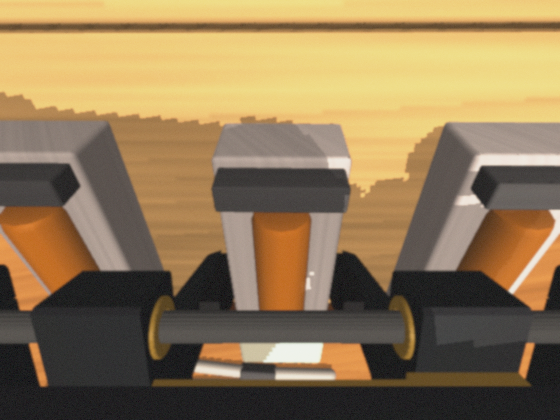

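All three far ends line up at rows 122–126, so I'll release lamp B.

drive_tool([
  [0, 0, 0, 0],
])

```text
t: 25.97
eef_pos: [0.5134, -0.021, 0.0923]
eef_rot: [-179.2, 3.3, -10.8]
wrist_force: [-0.6, 1.1, -1.2]
opening: 0.0457
```

drive_tool([
  [0, 0, 0, 0],
  [0, 0, 0, 0],
  [0, 0, 0, 0],
  [0, 0, 0, 0],
], jaw=-0.4)

```text
t: 26.3
eef_pos: [0.513, -0.021, 0.0918]
eef_rot: [-179.2, 3.3, -10.8]
wrist_force: [0.5, -0.3, 0.1]
opening: 0.0616
```

drive_tool([
  [0.001, 0, -0.02, 0],
  [0, 0, -0.04, 0],
  [0, 0, -0.06, 0],
  [0, 0, -0.07, 0],
  [-0.02, 0, -0.07, 0],
  [-0.03, 0, -0.04, 0],
  [-0.04, 0, 0, 0],
  [0, 0, 0, 0],
])

```text
t: 26.97
eef_pos: [0.476, -0.0164, 0.2553]
eef_rot: [-179.2, 3.4, -10.9]
wrist_force: [-0.4, -0.1, 0.2]
opening: 0.0618
```

```bash
python3 -c "
from h import *
print(pose()[:3,3],monitor.sense()['eef_rot'])
cap('wrist','w25');cap('side','s25');crop('s25','c28',220,170,130,140,5)"
```

```text
[ 0.47597552 -0.01641988  0.25527428] [-179.17873796    3.37407269  -10.86077454]
```

View pics/c28.png

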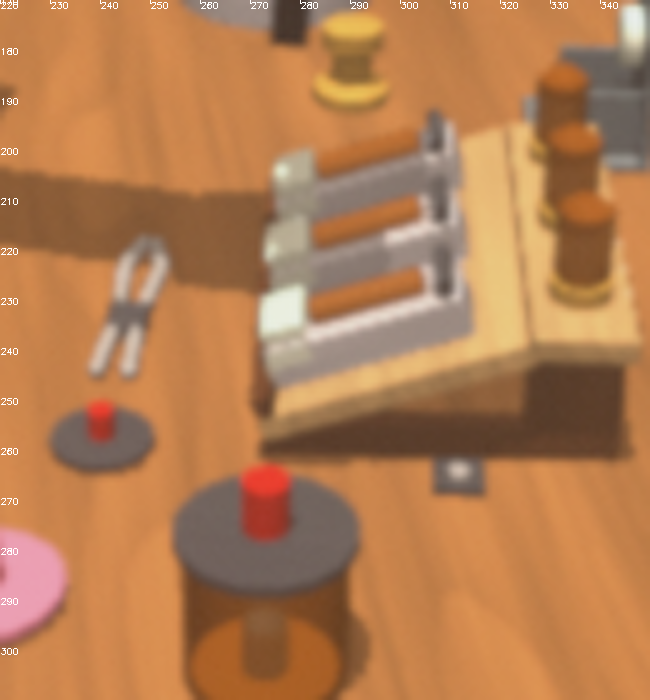

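View pics/w25.png

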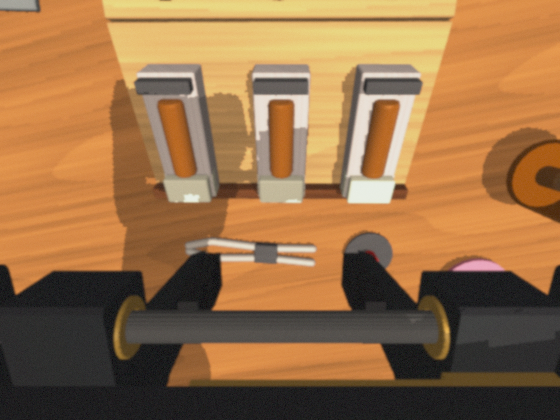

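drive_tool([
  [-0.04, 0.04, -0.04, 0],
  [-0.05, 0.06, -0.04, 0],
  [-0.05, 0.06, -0.04, 0],
  [-0.05, 0.06, -0.02, 0],
  [-0.04, 0.06, 0, 0],
  [-0.02, 0.03, 0, 0],
  [0, 0, 0, 0],
  [0, 0, 0, 0],
])

```text
t: 27.73
eef_pos: [0.3285, -0.1534, 0.328]
eef_rot: [-179.1, 4.0, -10.8]
wrist_force: [-0.1, 0.5, -0.0]
opening: 0.0617
```

```bash
python3 -c "
from lov import *
cap('top','t26');cap('side','s26');crop('t26','c29',225,135,190,130,4);crop('s26','c30',220,170,130,140,5)
print(onz(load('t26'),proj(load('t26'),[.4155,-.3165,.1]) [0],.1))"
```

```text
[ 0.4155 -0.3165  0.1   ]
```

View pics/c29.png

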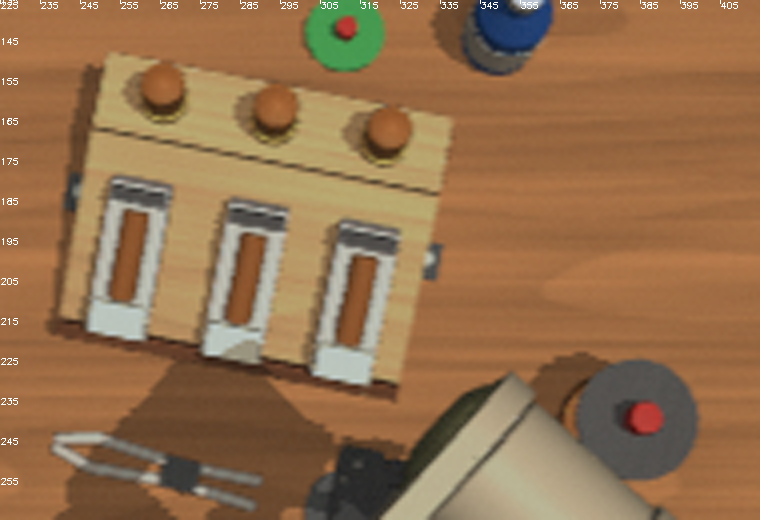

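View pics/c30.png

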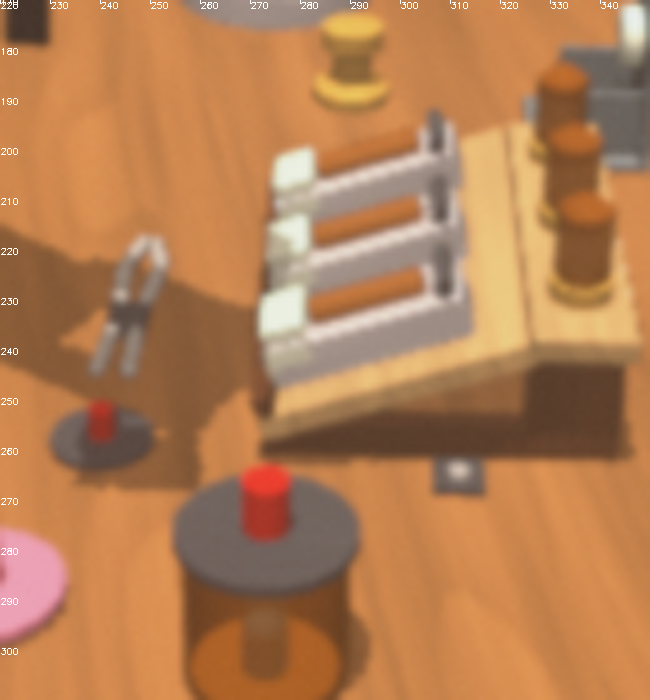

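```bash
python3 -c "
from workcell import job_done,monitor
print(monitor.sense()['t']);print(job_done())"
```

```text
27.8333
the job is handed in; nothing more can be done
None
```

The cover is on the jar, both lamps are on the rack, and I handed the job in at 27.8 s.

- **Cover:** I took the larger dark one from the rack and first set it down briefly on clear bench, because it hung tilted in the jaws. I then regripped it and seated it on the jar. The contact height matched the expected seat, and the last top and side views show it level and centred, with the jar still standing in place.
- **Lamps:** I gripped each lamp level and pressed it gently onto the deck so it tilted to the slope, then slid it down until the cleat stopped it. One went to the right place and one to the middle. The last views show all three lamps flat, parallel and in line at the cleat, with the bulbs clear of both lamps and gripper, and no visible change to lamp C or the other things.
- **Forces:** The highest wrist force I read was about 42 N, while pressing the cover level on the bench and each lamp onto the deck. The gripper was open and clear of everything at the end.
- **Disagreements:** The wrist-camera overlay of the first lamp was off by about 5 mm from my rack model. The side view compared with lamp C, and the firm stop at the cleat, showed it was properly placed. The foot line in the top view agrees to within 1 pixel (about 3 mm). The tool also drifted up to about 5° off vertical during moves, with no effect on the result.

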